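Lock the reference standards away in the bench safe

ROBOT

A 6-joint arm with a two-finger parallel gripper is mounted at the origin on the work surface; the furniture and walls round the work are solid. World frame = base frame: x ahead of the robot, y to its left, z up, the work surface at z = 0. Lengths are in m, angles in rad, forces in N, time in s.
With the tool pointing down it reaches from about 0.3 to 1 m from the base axis. Payload 5.1 kg.
Tool frame: the origin (TCP) lies midway between the tips of the shut fingers; the grasp point (between the pads) lies 19 mm behind it; z points along the fingers, y is the line along which they close (so a half turn about z gives the same grasp; the last joint's range is limited). The gripper opens to 95 mm and grips with 3 to 60 N. Pads are 20 mm wide; open, the fingers measure 119 mm over their backs; the gripper's body (75 mm by 180 mm) begins 59 mm behind the grasp point.
Start: joints at [-1.432, 0.124, 1.65, -0, 1.367, -0.083], TCP at [0.143, -0.634, 0.215] pointing down, gripper open.
Joint ranges: [-2.61, 2.61], [-1.02, 2.33], [0.03, 2.71], [-1.35, 4.49], [0.32, 2.68], [-2.91, 2.91]. Speed limits (rad/s): [2.57, 2.57, 3.14, 3.14, 3.14, 3.14].

INTERFACE

Orientations are given as a rotation vector (axis times angle).
In Python, from rig import env gives the robot as it stands. The module is installed in compiled form; this text tells all that it offers.
- The arm moves only by the shell command python3 -m creep 'ROWS' [FORCE]. ROWS is JSON, one flat list of numbers, 7 for each row, row after row: the closure, from 0 (fully open) to 1 (shut), then the shift along the world's x, y, z in m, then the turn, a rotation vector about the world's x, y, z in rad. A call has exactly 10 rows; each row shifts and turns the commanded pose from where the row before left it; what a row does not reach is not made up. A row lasts 1/12 s, in which the tool goes at most 41.7 mm and 7.16 degrees, less where a joint would pass 70% of its speed; a pose out of reach is approached as far as the arm can. A call with a gripper value outside its range is refused whole. The fingers move at their own pace and stop on an object; FORCE is the grip in N (left out, the last holds). Time passes only in rows, so rows that do not move let the fingers close, or fill a call up. It gives the time, the measured TCP pose, the force, the opening and the grip force at its end, in the units of the state.
- env.get_state(): the state, without advancing time (a new reading comes with each control period).
- env.capture(name): name is "side" or "top" or "wrist"; returns a dict with "frame" (384x512x3 uint8, blue, green, red), "fovy" (degrees; the focal length in pixels is half the picture's height over the tangent of half this angle, whatever the lens; pixels are square), "cx", "cy" (the principal point, pixels), "R" (3x3) and "t" (3): a world point X has camera coordinates R X + t. Camera axes: x right, y down, z forward; pixel columns grow to the right and rows downward; lengths in m; the calibration is good to about 2 mm. A picture is of the moment at which its call begins. There is no depth.
- env.hand_in(): hands the job in; it is judged then, once.
Trained networks look in a picture, given as the dict that the camera call returned (one of the last four; its "shot" number tells which), for a name from the list of things; names that differ only in an ending like _2 or _b are one class to them, and where a whole thing is asked for, a point or a joint stands for the part that bears it (a point fixed in the world has none). Each returns a list of dicts, best first, with "score" (0 to 1); they miss things now and then, are a little off and sometimes report something else, mostly with a low value. They report only what shows in the picture. A call takes as long as a camera call. They do not tell look-alikes from the thing itself.
- env.recognise(name, picture): "bbox" ([left, top, width, height] in pixels, round what is visible of it).
- env.cut_out(name, picture): "pixels" (384x512 bool, what is visible of it) and "bbox" ([left, top, width, height] in pixels, round what is visible of it).
The state is a dict: "clock": time; "q": joint angles; "qd": joint speeds; "effort": joint torques, N m; "ee_pos": TCP position; "tcp_rot": TCP orientation; "wrist_force": force on the tool from outside, world axes, zero at the start; "moment": the same for the moment, N m; "grip_width": finger opening in m; "grasp_force": force on a finger pad.
Only numpy, scipy, OpenCV 4.12 (cv2) and the standard library are available. Lean on these libraries where they do the work, as an engineer would, in place of code of your own. Each camera call takes 0.05 s, during which the arm holds its last target. There are 200 camera calls.

TASK

Open the bench safe: dial the combination (left, that is counter-clockwise, to 25, right to 5, left to 15), push the key fully home in the lock and turn it clockwise as far as it goes, then raise the lid fully. Stand every black-capped amber bottle upright in a compartment of its own in the safe, leaving the white-capped one where it is. Then shut the lid, turn the key back to lock it, return the key to its stand, fully down, and turn the dial back to 0.

Things in the scene. Friction and masses are not known exactly. Their poses are not given: they have to be found in the camera images.
- safe: grey steel bench safe with a top lid, fixed to the worktop; box 150 x 270 mm (its x, y), rim 137 mm high, walls 4 mm; lid's top 157 mm high when shut. Origin at the centre of the underside, x towards the lid's hinge (at the back, away from the robot), y left, z up. Mind the extraction hood over its back left corner, from 0.36 m up (world x over 0.54, y over 0.03): cross nearer the base
- safe_floor (a point): centre of the safe's inner floor, 13 mm above the worktop, axes as the safe's. A white divider on it makes four square compartments 60 mm wide inside, in a row along y, centred at x = 0 and y = -94.5, -31.5, 31.5 and 94.5 mm, with walls 3 mm thick and 70 mm tall; one bottle goes in each. A steel bracket juts 19 mm in from the front wall under the rim, y = -95 to -45 mm
- safe_lid (a joint): lid angle in rad: 0 shut, grows as its front edge rises, 1.65 is the stop (just past upright). Stiff hinge, about 12 N at the handle; the lid stays where it is left. It cannot rise (over 0.02) until the lock is turned
- hinge_line (a point): middle of the lid's hinge axis, which runs along the safe's y at the back, 137 mm high
- handle (a point): middle of the round steel bar handle near the front edge of the lid: bar 10 mm thick, 64 mm of straight bar along the safe's y, its axis 38 mm above the lid's top; shut, it is 133 mm in front of and 58 mm above the hinge axis. It moves with the lid
- dial (a joint): combination dial in rad: 0.0628 rad a number, 100 numbers a turn: 25 is 1.571, 5 is 0.314, 15 is 0.942; it starts at 96 to 91 (-0.25 to -0.57). Grows as it turns left (counter-clockwise from above); stops at +-1.9. Stays where left. The lock needs each number within 1.5; after overshooting or a miss turn right to 90 or below and dial all three again
- dial_knob (a point): on the dial's axis, 34 mm above the lid's top, at the height to grip: round fluted knob 34 mm across, from 11 to 46 mm above the lid, on a black disc 76 mm across, which turns with it. White tick every 5 numbers, long every 10, broad red tick at 0, numbers running clockwise; read at the red mark on the fixed ring at the back (safe's +x). The dial is held fast while the lock is open
- lock_plug (a joint): lock plug in rad: 0 locked, grows as the key turns it clockwise seen from above, 1.25 is the stop; the lid is free above 1.05. Turns lightly if the combination is set, else blocks by about 0.4 (do not force it); lags the key by up to 0.15 rad of play either way
- keyhole (a point): centre of the key slot's mouth on the key plate, 6 mm above the lid's top, carried by the lid; axes as the safe's when shut. Slot 23 mm along x by 11 mm along y, lips sloping 3 mm outward. Key goes in or out only with the plug within about 0.1 of 0, turns only with its collar down on the plate; once turned it is captive and stays in as the lid opens
- safe_key: lock key, 60 g: red bow 38 x 10 x 34 mm (its x, y, z), 5 to 39 mm above the origin; steel collar 36 mm across, 5 mm thick; below it a neck and a flat bit 20 x 8 mm (x, y) that ends 30 mm below the origin. Origin on its axis at the collar's underside, z up to the bow; fits either way round. Starts upright in the stand
- key_stand: key stand fixed to the worktop: black block 52 x 40 mm on a steel base 66 mm square, top 50 mm high; slot 24 mm along its x by 12 mm along y, 38 mm deep, in the middle of the top, 2 mm lead-in. Origin at the centre of its underside; with the key fully down its collar rests on the top
- standard_0: small amber glass bottle with a black screw cap, one of the reference standards: 46 mm across, 98 mm tall, the cap 31 mm across over its top 18 mm, 0.22 kg, bottom-heavy; origin at the centre of its underside, z up. None if it is not there in this run
- standard_1: small amber glass bottle with a black screw cap, one of the reference standards: 46 mm across, 98 mm tall, the cap 31 mm across over its top 18 mm, 0.22 kg, bottom-heavy; origin at the centre of its underside, z up. None if it is not there in this run
- standard_2: small amber glass bottle with a black screw cap, one of the reference standards: 46 mm across, 98 mm tall, the cap 31 mm across over its top 18 mm, 0.22 kg, bottom-heavy; origin at the centre of its underside, z up. None if it is not there in this run
- standard_3: small amber glass bottle with a black screw cap, one of the reference standards: 46 mm across, 98 mm tall, the cap 31 mm across over its top 18 mm, 0.22 kg, bottom-heavy; origin at the centre of its underside, z up. None if it is not there in this run
- white_cap_bottle: amber bottle like the others but 112 mm tall and with a white cap, to be left alone; origin at the centre of its underside
There are look-alikes about, which are no part of the job. There is more than one size of the key_stand; the one meant has the size given above.

How it is judged:
By the outcome, as a careful person would: the job done as asked, in the order asked, and still so for the second after the job is handed in, with the robot touching nothing.
Of standard_0, standard_1, standard_2, standard_3 only 2 to 4 are there at a start; the rules pass over those that are not, and their reading is None.
At some moment in a run one of standard_0, standard_1, standard_2, standard_3 may be knocked a few centimetres aside while the robot is not near it.
It also fails if it takes over 210 s, if anything falls off the work surface, if the arm or the gripper's body presses on something with over 40 N, if the wrist force passes 120 N, or if a joint passes its speed limit or range.

## Working session

There is one attempt and no reset: what is moved stays moved. The work goes in short steps, Python scripts to look and compute and a shell command to move; the robot and the scene stay as the last step left them, time stands still between calls to the robot, and variables do not carry over. Pictures are saved under pics/ and viewed, at most 14 in all, crops included, and the job is handed in when it is done.

```bash
ls; mkdir -p pics
cat > h.py <<'E'
import numpy as np,cv2
from rig import env
def cap(n): return env.capture(n)
def f(p): return p["frame"].shape[0]/2/np.tan(np.radians(p["fovy"])/2)
def proj(p,X):
    c=np.asarray(X)@np.array(p["R"]).T+np.array(p["t"]); return c[...,:2]/c[...,2:]*f(p)+[p["cx"],p["cy"]]
def ray(p,u,v):
    R=np.array(p["R"]); d=R.T@np.array([(u-p["cx"])/f(p),(v-p["cy"])/f(p),1]); o=-R.T@np.array(p["t"]); return o,d
def atz(p,u,v,z):
    o,d=ray(p,u,v); return (o+d*(z-o[2])/d[2])
E
python3 - <<'E'
from h import *
s=env.get_state(); print({k:np.round(v,3) for k,v in s.items()})
P={n:cap(n) for n in("side","top","wrist")}
for n,p in P.items():
    print(n,p["fovy"],p["cx"],p["cy"],np.round(p["R"],3).tolist(),np.round(p["t"],3).tolist())
    cv2.imwrite(f"pics/{n}0.png",p["frame"])
    for k in("safe","dial_knob","safe_key","key_stand","standard_0","white_cap_bottle","handle","keyhole"):
        print(k,[(np.round(d["bbox"]).tolist(),round(d["score"],2)) for d in env.recognise(k,p)][:7])
im=np.hstack([cv2.resize(P[n]["frame"],(400,300)) for n in("side","wrist")])
E
```

```text
pics
{'clock': np.float64(0.0), 'q': array([-1.432,  0.125,  1.652,  0.   ,  1.368, -0.083]), 'qd': array([-0.001, -0.   , -0.   ,  0.   , -0.   ,  0.002]), 'effort': array([  0.   , -41.761, -35.993,   0.078,   0.049,  -0.   ]), 'ee_pos': array([ 0.143, -0.633,  0.213]), 'tcp_rot': array([-3.12 , -0.348,  0.   ]), 'wrist_force': array([-0.592,  0.699,  0.162]), 'moment': array([ 0.049, -0.007, -0.018]), 'grasp_force': np.float64(0.0), 'grip_width': np.float64(0.095)}
side 50.94100783162057 255.49195910535113 196.66437515825166 [[0.997, 0.076, 0.012], [0.069, -0.809, -0.583], [-0.034, 0.582, -0.812]] [-0.496, 0.042, 1.295]
safe [([227.0, 172.0, 67.0, 98.0], 0.79), ([221.0, 172.0, 70.0, 91.0], 0.48)]
dial_knob [([250.0, 180.0, 25.0, 27.0], 0.59)]
safe_key [([229.0, 150.0, 10.0, 16.0], 0.44)]
key_stand [([223.0, 158.0, 25.0, 20.0], 0.51), ([269.0, 172.0, 7.0, -0.0], 0.51)]
standard_0 [([231.0, 130.0, 11.0, 21.0], 0.83), ([251.0, 315.0, 16.0, 17.0], 0.54), ([260.0, 142.0, 15.0, 22.0], 0.52)]
white_cap_bottle [([225.0, 176.0, 67.0, 94.0], 0.2)]
handle [([224.0, 175.0, 67.0, 92.0], 0.64)]
[... 283 characters left out ...]
, 0.67), ([235.0, 166.0, 34.0, 31.0], 0.66)]
safe_key [([162.0, 218.0, 18.0, 17.0], 0.49)]
key_stand [([178.0, 171.0, 25.0, 21.0], 0.82)]
standard_0 [([135.0, 177.0, 23.0, 22.0], 0.82), ([360.0, 175.0, 21.0, 16.0], 0.66), ([121.0, 222.0, 20.0, 14.0], 0.61)]
white_cap_bottle [([343.0, 220.0, 25.0, 18.0], 0.82)]
handle [([222.0, 150.0, 121.0, 71.0], 0.81)]
keyhole [([225.0, 151.0, 117.0, 67.0], 0.77), ([236.0, 167.0, 32.0, 27.0], 0.35)]
wrist 60.587507112200505 257.6315582298642 189.88082987147075 [[0.22, -0.976, -0.002], [-0.942, -0.213, 0.261], [-0.255, -0.055, -0.965]] [-0.649, -0.03, 0.391]
safe []
dial_knob []
safe_key []
key_stand []
standard_0 []
white_cap_bottle []
handle []
keyhole []
```

Run:
```python
import cv2
t=cv2.imread("pics/top0.png"); s=cv2.imread("pics/side0.png")
cv2.imwrite("pics/topc.png",cv2.resize(t[120:270,100:400],(800,400),interpolation=cv2.INTER_CUBIC))
cv2.imwrite("pics/side0b.png",cv2.resize(s[80:380,140:400],(520,600),interpolation=cv2.INTER_CUBIC))
```

```text
(no output)
```

View pics/topc.png

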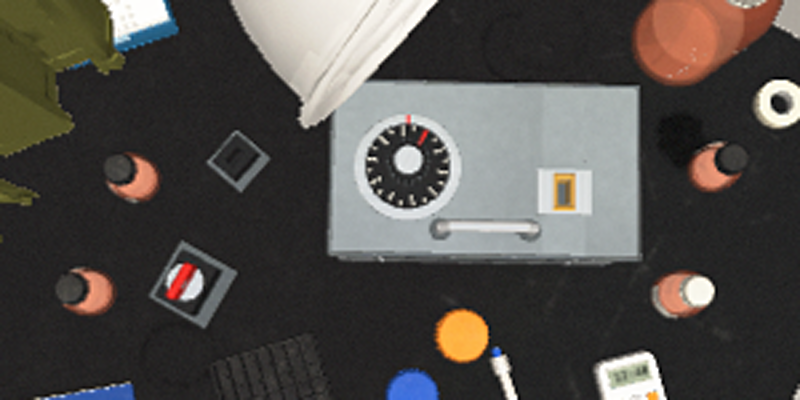

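View pics/side0b.png

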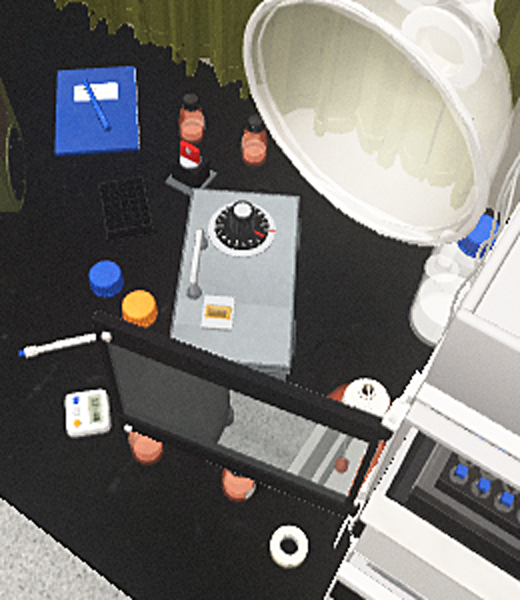

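Run:
```python
from h import *
from scipy.spatial.transform import Rotation as Ro
s=env.get_state(); print(np.round(Ro.from_rotvec(s["tcp_rot"]).as_matrix(),3).tolist())
P={n:cap(n) for n in("side","top","wrist")}
for n,p in P.items(): print(n,np.round(ray(p,0,0)[0],3),round(f(p),1))
p=P["top"]; c=lambda u,v,z:np.round(atz(p,100+u*.375,120+v*.375,z),3).tolist()
print("lid corners",[c(u,v,.157) for u,v in((333,80),(640,87),(640,253),(330,252))])
print("dial",c(408,160,.185),"ring",c(409,167,.163),"keyhole",c(565,191,.163),"handle",c(440,229,.195),c(530,229,.195))
for n in("safe_key","key_stand","standard_0","white_cap_bottle"):
  for d in env.cut_out(n,p):
    m=d["pixels"].astype(np.uint8); r=cv2.minAreaRect(cv2.findNonZero(m)); print(n,round(d["score"],2),np.round(r[0]),np.round(r[1]),round(r[2]))
print("caps",[c(u,v,.098) for u,v in((119,166),(70,287),(735,158))], "white",c(698,290,.112))
print("stand key base",[c(u,v,.0) for u,v in((149,293),(186,241),(237,272),(204,327))],"keytop",c(182,280,.085))
print("stand2 base",[c(u,v,.0) for u,v in((207,160),(238,129),(270,160),(238,191))])
im=p["frame"].copy()
for x in np.arange(-.2,1.0,.2):
  for y in np.arange(-.8,.81,.2):
    q=proj(p,[x,y,0]); 
    if 0<q[0]<512 and 0<q[1]<384: cv2.circle(im,tuple(int(a) for a in q),2,(0,255,0),-1); cv2.putText(im,f"{x:.1f},{y:.1f}",tuple(int(a)+2 for a in q),0,.3,(0,255,255))
cv2.imwrite("pics/top1.png",cv2.resize(im,(800,600)))
```

```text
[[0.976, 0.22, -0.0], [0.22, -0.976, -0.0], [-0.0, -0.0, -1.0]]
side [ 0.536 -0.682  1.083] 403.1
top [0.364 0.005 1.179] 432.5
wrist [ 0.214 -0.618  0.385] 328.7
lid corners [[0.589, 0.054, 0.157], [0.585, -0.224, 0.157], [0.435, -0.221, 0.157], [0.434, 0.055, 0.157]]
dial [0.513, -0.013, 0.185] ring [0.51, -0.014, 0.163] keyhole [0.489, -0.153, 0.163] handle [0.452, -0.041, 0.195] [0.452, -0.118, 0.195]
safe_key 0.67 [169. 226.] [11. 10.] 90
safe_key 0.62 [356. 230.] [16. 22.] 90
key_stand 0.84 [189. 180.] [18. 18.] 41
key_stand 0.73 [172. 226.] [25. 25.] 31
standard_0 0.89 [132. 228.] [17. 22.] 90
standard_0 0.78 [368. 181.] [16. 23.] 45
standard_0 0.63 [150. 186.] [18. 21.] 90
white_cap_bottle 0.9 [356. 229.] [16. 22.] 90
caps [[0.518, 0.258, 0.098], [0.404, 0.299, 0.098], [0.53, -0.327, 0.098]] white [0.404, -0.284, 0.112]
stand key base [[0.402, 0.246, 0.0], [0.455, 0.21, 0.0], [0.424, 0.157, 0.0], [0.368, 0.189, 0.0]] keytop [0.412, 0.198, 0.085]
stand2 base [[0.539, 0.191, 0.0], [0.571, 0.159, 0.0], [0.539, 0.126, 0.0], [0.507, 0.158, 0.0]]
```

View pics/top1.png

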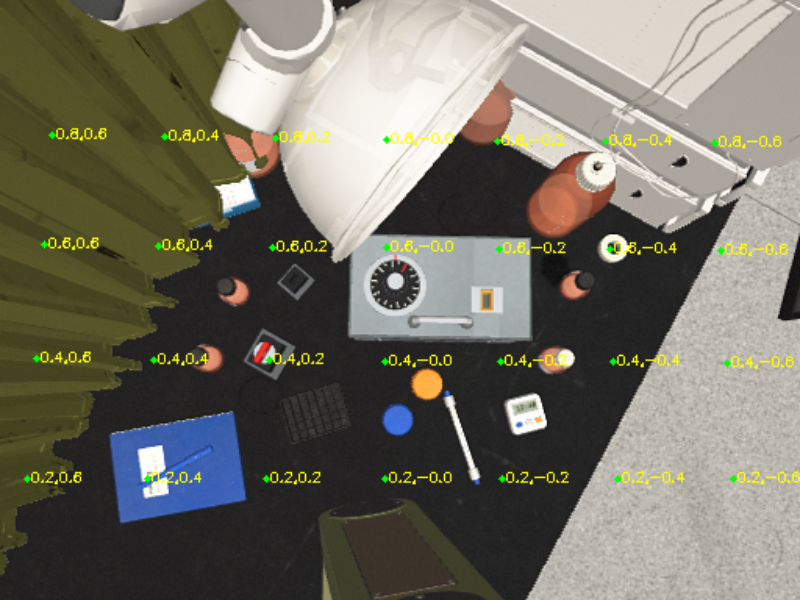

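```bash
R='0,.016,.027,.0075,0,0,-.011'
python3 -m creep '[0,0.016,0.027,0.0075,0,0,-0.011,0,0.016,0.027,0.0075,0,0,-0.011,0,0.016,0.027,0.0075,0,0,-0.011,0,0.016,0.027,0.0075,0,0,-0.011,0,0.016,0.027,0.0075,0,0,-0.011,0,0.016,0.027,0.0075,0,0,-0.011,0,0.016,0.027,0.0075,0,0,-0.011,0,0.016,0.027,0.0075,0,0,-0.011,0,0.016,0.027,0.0075,0,0,-0.011,0,0.016,0.027,0.0075,0,0,-0.011]'
python3 -m creep '[0,0.016,0.027,0.0075,0,0,-0.011,0,0.016,0.027,0.0075,0,0,-0.011,0,0.016,0.027,0.0075,0,0,-0.011,0,0.016,0.027,0.0075,0,0,-0.011,0,0.016,0.027,0.0075,0,0,-0.011,0,0.016,0.027,0.0075,0,0,-0.011,0,0.016,0.027,0.0075,0,0,-0.011,0,0.016,0.027,0.0075,0,0,-0.011,0,0.016,0.027,0.0075,0,0,-0.011,0,0.016,0.027,0.0075,0,0,-0.011]'
python3 - <<'E'
from h import *
s=env.get_state(); print(s["clock"],np.round(s["ee_pos"],4),np.round(s["tcp_rot"],3),np.round(s["q"],3))
p=cap("wrist"); np.save("pics/w1.npy",p,allow_pickle=True); cv2.imwrite("pics/w1.png",p["frame"])
cv2.imwrite("pics/w1b.png",cv2.resize(p["frame"],(800,600),interpolation=cv2.INTER_CUBIC)); print(np.round(ray(p,0,0)[0],3))
E
```

```text
clock: 2.53
ee_pos: [0.3034, -0.3627, 0.2902]
tcp_rot: [3.136, 0.174, 0.001]
wrist_force: [0.6, -0.2, 0.3]
grip_width: 0.0949
grasp_force: 0.0
clock: 3.37
ee_pos: [0.4634, -0.0925, 0.3653]
tcp_rot: [3.141, 0.002, 0.001]
wrist_force: [0.9, -0.2, -0.5]
grip_width: 0.0949
grasp_force: 0.0
3.3667 [ 0.4634 -0.0925  0.3653] [3.141e+00 2.000e-03 1.000e-03] [-0.311 -0.327  1.819 -0.     1.648  1.259]
[ 0.537 -0.092  0.536]
```

View pics/w1b.png

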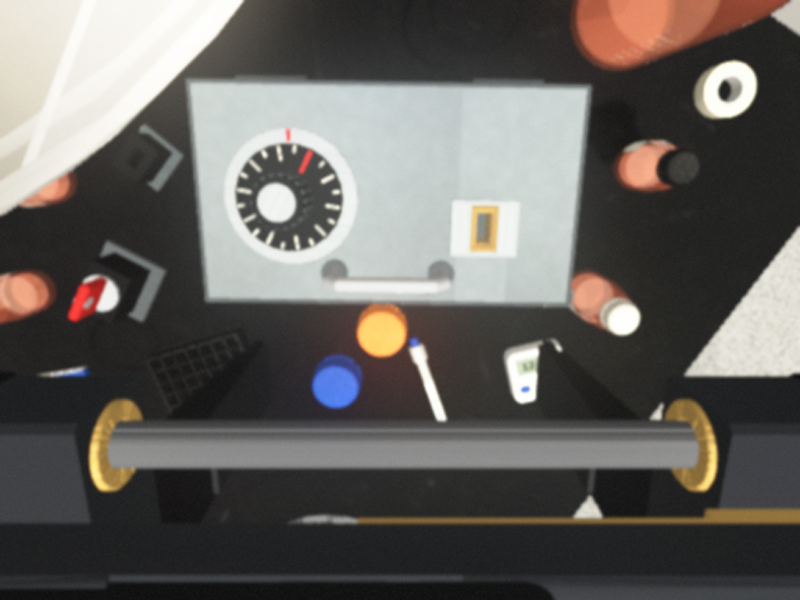

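```bash
cat > meas.py <<'E'
from h import *
p=np.load("pics/w1.npy",allow_pickle=True).item(); im=p["frame"].astype(int); k=.64
b,g,r=im[...,0],im[...,1],im[...,2]
def box(m,u0,v0,u1,v1):
    o=np.zeros(m.shape,np.uint8); o[v0:v1,u0:u1]=m[v0:v1,u0:u1]; return o
gold=box((r-b>60)&(r>120),280,125,345,165); R=cv2.minAreaRect(cv2.findNonZero(gold)); print("gold",R)
c=R[0]; print(" at .163",atz(p,*c,.163))
bp=np.array([atz(p,*q,.163) for q in cv2.boxPoints(R)]); print(np.round(bp,4).tolist())
dk=box((r+g+b<330),145,85,228,165); n,l,st,ce=cv2.connectedComponentsWithStats(dk); i=1+st[1:,4].argmax()
cn=cv2.findContours((l==i).astype(np.uint8),0,1)[0]; cn=max(cn,key=len); h=cv2.convexHull(cn); e=cv2.fitEllipse(h); print("disc",e)
for z in(.163,.168): 
    E=np.array([atz(p,*q[0],z) for q in h]); print(z,atz(p,*e[0],z), np.ptp(E,0))
red=box((r-b>80)&(r-g>80),180,90,205,115); ce=np.array(cv2.moments(red,True)["m10"])/red.sum(),cv2.moments(red,True)["m01"]/red.sum(); print("red",ce)
D=atz(p,*e[0],.166); v=atz(p,*ce,.166)-D; a=np.arctan2(v[1],v[0]); print("red angle",a)
rm=box((r-b>80)&(r-g>60),178,78,192,92); ce=cv2.moments(rm,True); v=atz(p,ce["m10"]/ce["m00"],ce["m01"]/ce["m00"],.161)-D; print("mark",np.arctan2(v[1],v[0]),np.linalg.norm(v))
print("knobtop",atz(p,276*k,202*k,.203))
lid=box((abs(r-b)<45)&(r+g+b>330),100,40,400,200); n,l,st,ce=cv2.connectedComponentsWithStats(lid); i=1+st[1:,4].argmax()
cn=max(cv2.findContours((l==i).astype(np.uint8),0,1)[0],key=cv2.contourArea); q=cv2.approxPolyDP(cv2.convexHull(cn),8,True)[:,0]
print("lid",q.tolist(),[np.round(atz(p,*x,.157),4).tolist() for x in q])
br=box((r+g+b>560),205,176,295,190); R=cv2.minAreaRect(cv2.findNonZero(br)); print("bar",R,atz(p,*R[0],.199))
bp=np.array([atz(p,*q,.197) for q in cv2.boxPoints(R)]); print(np.round(bp,4).tolist())
E
python3 meas.py
```

```text
gold ((309.5538635253906, 145.9765167236328), (16.45091438293457, 28.8022403717041), 3.012787342071533)
 at .163 [ 0.4876725  -0.15115206  0.163     ]
[[0.4717, -0.1415, 0.163], [0.5043, -0.1421, 0.163], [0.5033, -0.1605, 0.163], [0.4707, -0.1604, 0.163]]
disc ((184.62429809570312, 125.61090087890625), (64.97500610351562, 68.18605041503906), 134.4745635986328)
0.163 [ 0.51019513 -0.01081272  0.163     ] [0.07254438 0.07395912 0.        ]
0.168 [ 0.51054939 -0.0119052   0.168     ] [0.07157106 0.07296682 0.        ]
red (np.float64(195.1551724137931), np.float64(102.89655172413794))
red angle -0.48530145543803616
mark -0.015152572328674615 0.04265310168111069
knobtop [ 0.50941282 -0.01137457  0.203     ]
lid [[119, 51], [376, 55], [368, 199], [133, 192]] [[0.5883, 0.0564, 0.157], [0.5847, -0.2193, 0.157], [0.4232, -0.2251, 0.157], [0.4316, 0.0566, 0.157]]
bar ((249.5, 182.5), (13.0, 89.0), 90.0) [ 0.45380605 -0.08376367  0.199     ]
[[0.4603, -0.0368, 0.197], [0.4604, -0.1307, 0.197], [0.4462, -0.1311, 0.197], [0.4461, -0.0362, 0.197]]
```

Run:
```python
from h import *
p=np.load("pics/w1.npy",allow_pickle=True).item(); t=cap("top")
for z in (.36,.42):
    print(z,"w",[np.round(atz(p,u*.64,v*.64,z)[:2],3).tolist() for u,v in((240,0),(150,110),(60,180),(0,215))],"t",[np.round(atz(t,u*.64,v*.64,z)[:2],3).tolist() for u,v in((527,25),(450,150),(390,225),(340,262),(290,190),(280,130))])
```

```text
0.36 w [[0.583, -0.042], [0.551, -0.011], [0.529, 0.022], [0.518, 0.045]] t [[0.822, -0.179], [0.654, -0.078], [0.557, -0.003], [0.51, 0.058], [0.6, 0.121], [0.677, 0.136]]
0.42 w [[0.567, -0.059], [0.546, -0.039], [0.532, -0.017], [0.524, -0.002]] t [[0.789, -0.165], [0.633, -0.072], [0.543, -0.002], [0.499, 0.054], [0.583, 0.113], [0.654, 0.126]]
```

```bash
python3 -m creep '[0.37,0,0,-0.014,0,0,0.115,0.37,0,0,-0.014,0,0,0.115,0.37,0,0,-0.014,0,0,0.115,0.37,0,0,-0.014,0,0,0.115,0.37,0,0,-0.014,0,0,0.115,0.37,0,0,-0.014,0,0,0.115,0.37,0,0,-0.014,0,0,0.115,0.37,0,0,-0.014,0,0,0.115,0.37,0,0,-0.014,0,0,0.115,0.37,0,0,-0.014,0,0,0.115]' 15
python3 -m creep '[0.37,0.0047,0.0081,0,0,0,0.115,0.37,0.0047,0.0081,0,0,0,0.115,0.37,0.0047,0.0081,0,0,0,0.115,0.37,0.0047,0.0081,0,0,0,0.115,0.37,0.0047,0.0081,0,0,0,0.115,0.37,0.0047,0.0081,0,0,0,0.115,0.37,0.0047,0.0081,0,0,0,0.115,0.37,0.0047,0.0081,0,0,0,0.115,0.37,0.0047,0.0081,0,0,0,0.115,0.37,0.0047,0.0081,0,0,0,0.115]'
python3 - <<'E'
from h import *
from scipy.spatial.transform import Rotation as Ro
s=env.get_state(); M=Ro.from_rotvec(s["tcp_rot"]).as_matrix(); print(np.round(s["ee_pos"],4),"yaw",np.arctan2(M[1,0],M[0,0]),M[2,2],np.round(s["q"],3))
p=cap("side"); cv2.imwrite("pics/s1.png",cv2.resize(p["frame"][40:280,160:400],(600,600),interpolation=cv2.INTER_CUBIC))
E
```

```text
clock: 4.3
ee_pos: [0.4624, -0.0949, 0.2238]
tcp_rot: [2.631, 1.717, -0.001]
wrist_force: [0.0, -0.4, 1.0]
grip_width: 0.06
grasp_force: 0.0
clock: 5.13
ee_pos: [0.5098, -0.0136, 0.2244]
tcp_rot: [-1.273, -2.872, 0.001]
wrist_force: [0.4, 0.1, 0.4]
grip_width: 0.0598
grasp_force: 0.0
[ 0.5098 -0.0136  0.2244] yaw 2.3067977088672085 -0.9999998229299848 [-0.132 -0.197  1.946 -0.     1.393 -0.868]
```

View pics/s1.png

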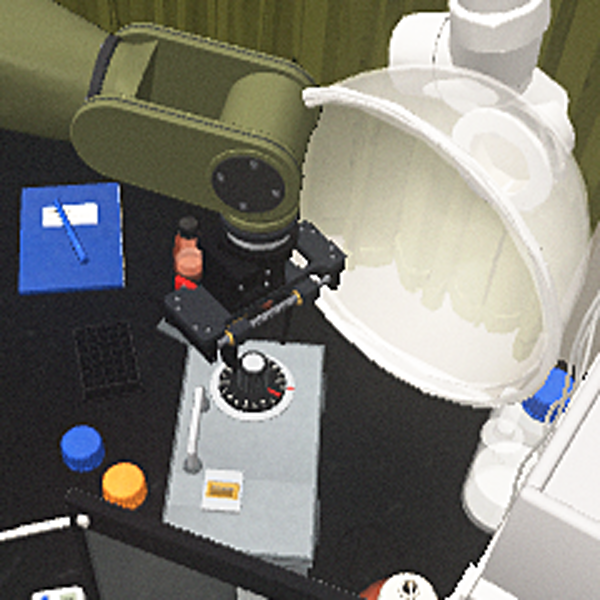

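```bash
python3 -m creep '[0.37,0,0,0,0,0,-0.1,0.37,0,0,0,0,0,-0.1,0.37,0,0,0,0,0,-0.1,0.37,0,0,-0.01,0,0,0,0.37,0,0,-0.01,0,0,0,0.37,0,0,-0.01,0,0,0,0.37,0,0,-0.01,0,0,0,0.37,0,0,-0.012,0,0,0,0.37,0,0,0,0,0,0,0.37,0,0,0,0,0,0]'
python3 - <<'E'
from h import *
s=env.get_state(); print(np.round(s["ee_pos"],4),np.round(s["q"],3))
p=cap("wrist"); cv2.imwrite("pics/w2.png",p["frame"])
E
```

```text
clock: 6.02
ee_pos: [0.5092, -0.013, 0.1713]
tcp_rot: [-1.693, -2.643, 0.002]
wrist_force: [-0.4, -0.2, 0.1]
grip_width: 0.0599
grasp_force: 0.0
[ 0.5092 -0.013   0.1713] [-0.131 -0.159  2.003 -0.     1.3   -0.562]
```

View pics/w2.png

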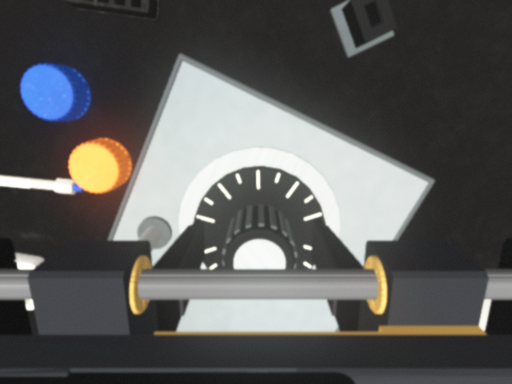

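```bash
python3 -m creep '[1,0,0,0,0,0,0,1,0,0,0,0,0,0,1,0,0,0,0,0,0,1,0,0,0,0,0,0,1,0,0,0,0,0,0,1,0,0,0,0,0,0.04,1,0,0,0,0,0,0.1,1,0,0,0,0,0,0.1,1,0,0,0,0,0,0.1,1,0,0,0,0,0,0.1]' 25
python3 -m creep '[1,0,0,0,0,0,0.1,1,0,0,0,0,0,0.1,1,0,0,0,0,0,0.1,1,0,0,0,0,0,0.1,1,0,0,0,0,0,0.1,1,0,0,0,0,0,0.1,1,0,0,0,0,0,0.1,1,0,0,0,0,0,0.1,1,0,0,0,0,0,0.06,1,0,0,0,0,0,0]'
cat > st.py <<'E'
from h import *
from scipy.spatial.transform import Rotation as Ro
s=env.get_state(); M=Ro.from_rotvec(s["tcp_rot"]).as_matrix(); print(round(float(s["clock"]),2),np.round(s["ee_pos"],4),"yaw",round(np.arctan2(M[1,0],M[0,0]),4),"q",np.round(s["q"],3),"F",np.round(s["wrist_force"],1),"M",np.round(s["moment"],2),"w",round(float(s["grip_width"]),4),round(float(s["grasp_force"]),1))
E
cat > tick.py <<'E'
from h import *
# dial phase from ticks: ring sampled at r 30..36mm
import sys
def phase(p,D=np.array([.5105,-.0115]),z=.165,yaw=-.014,lo=-np.pi,hi=np.pi):
    im=cv2.GaussianBlur(p["frame"].max(2).astype(np.float32),(3,3),0); a=np.linspace(lo,hi,1441)
    v=np.zeros_like(a)
    for r in(.028,.030,.032,.034):
        X=np.c_[D[0]+r*np.cos(a+yaw),D[1]+r*np.sin(a+yaw),0*a+z]; q=proj(p,X).astype(np.float32)
        v+=cv2.remap(im,q[:,:1],q[:,1:],1)[:,0]/4
    return a,v
E
python3 st.py
python3 - <<'E'
from tick import *
p=cap("wrist"); cv2.imwrite("pics/w3.png",p["frame"]); np.save("pics/w3.npy",p,allow_pickle=True)
E
```

```text
clock: 6.9
ee_pos: [0.5107, -0.0127, 0.1731]
tcp_rot: [1.069, 2.952, 0.002]
wrist_force: [2.7, 2.8, -0.5]
grip_width: 0.0335
grasp_force: 25.0
clock: 7.73
ee_pos: [0.511, -0.0115, 0.1731]
tcp_rot: [-0.255, 3.128, 0.005]
wrist_force: [2.6, 4.6, -0.7]
grip_width: 0.0335
grasp_force: 25.0
7.73 [ 0.511  -0.0115  0.1731] yaw -2.9792 q [-0.13  -0.16   2.001  0.004  1.298 -1.864] F [ 2.6  4.6 -0.7] M [ 0.98 -0.7  -0.01] w 0.0335 25.0
```

View pics/w3.png

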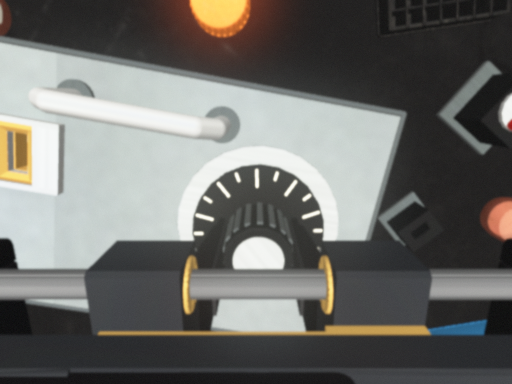

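```bash
cat >> tick.py <<'E'
def fit(p,cen,half=1.0,**k):
    a,v=phase(p,lo=cen-half,hi=cen+half,**k); v=v-cv2.GaussianBlur(v.reshape(1,-1),(0,0),100)[0]
    c=np.sum(v*np.exp(-1j*20*a)); n=abs(c)/np.sqrt(np.sum(v**2)*len(v))
    return (-np.angle(c)/20)%(np.pi/10),n   # ticks at this angle mod .314
E
python3 - <<'E'
from tick import *
p=np.load("pics/w3.npy",allow_pickle=True).item()
for z in(.162,.165,.168): print(z,fit(p,3.318,1.,z=z))
p=np.load("pics/w1.npy",allow_pickle=True).item()
for z in(.162,.165,.168): print("w1",z,fit(p,0,3.14,z=z),"expect -.47 mod",-.47%(np.pi/10))
E
```

```text
0.162 (np.float64(0.19201861660809427), np.float64(0.4870652056040499))
0.165 (np.float64(0.19357288313623724), np.float64(0.5481525024237446))
0.168 (np.float64(0.19357530590348287), np.float64(0.5155640352432477))
w1 0.162 (np.float64(0.15270228921148998), np.float64(0.3148416709284798)) expect -.47 mod 0.15831853071795865
w1 0.165 (np.float64(0.15269452306186743), np.float64(0.43362331382073765)) expect -.47 mod 0.15831853071795865
w1 0.168 (np.float64(0.15264945546393816), np.float64(0.5120954068486938)) expect -.47 mod 0.15831853071795865
```

```bash
python3 -m creep '[1,0,0,0,0,0,0.1,1,0,0,0,0,0,0.1,1,0,0,0,0,0,0.1,1,0,0,0,0,0,0.1,1,0,0,0,0,0,0.1,1,0,0,0,0,0,0.1,1,0,0,0,0,0,0.1,1,0,0,0,0,0,0.05,1,0,0,0,0,0,0,1,0,0,0,0,0,0]'
python3 st.py
python3 - <<'E'
from tick import *
p=cap("wrist"); print(fit(p,4.054),"want",(np.pi/2)%(np.pi/10))
E
```

```text
clock: 8.62
ee_pos: [0.5104, -0.0106, 0.173]
tcp_rot: [-1.38, 2.818, 0.007]
wrist_force: [0.6, 8.9, 0.4]
grip_width: 0.0341
grasp_force: 25.0
8.62 [ 0.5104 -0.0106  0.173 ] yaw -2.231 q [-0.129 -0.16   2.001  0.006  1.3   -2.612] F [0.6 8.9 0.4] M [ 1.56 -0.28  0.04] w 0.0341 25.0
(np.float64(0.29304231592205454), np.float64(0.5310425817859109)) want 0.0
```

```bash
python3 -m creep '[1,0,0,0,0,0,-0.1,1,0,0,0,0,0,-0.1,1,0,0,0,0,0,-0.1,1,0,0,0,0,0,-0.1,1,0,0,0,0,0,-0.1,1,0,0,0,0,0,-0.1,1,0,0,0,0,0,-0.1,1,0,0,0,0,0,-0.1,1,0,0,0,0,0,-0.1,1,0,0,0,0,0,-0.1]' 30
python3 -m creep '[1,0,0,0,0,0,-0.1,1,0,0,0,0,0,-0.1,1,0,0,0,0,0,-0.05,1,0,0,0,0,0,0,1,0,0,0,0,0,0,1,0,0,0,0,0,0,1,0,0,0,0,0,0,1,0,0,0,0,0,0,1,0,0,0,0,0,0,1,0,0,0,0,0,0]'
python3 st.py
python3 - <<'E'
from tick import *
p=cap("wrist"); print(fit(p,2.804),"want",(.314)%(np.pi/10),"or .314")
E
```

```text
clock: 9.5
ee_pos: [0.511, -0.0118, 0.1731]
tcp_rot: [0.148, 3.135, 0.004]
wrist_force: [3.9, 3.6, -1.3]
grip_width: 0.0338
grasp_force: 30.0
clock: 10.33
ee_pos: [0.5109, -0.0122, 0.173]
tcp_rot: [0.528, 3.095, 0.004]
wrist_force: [4.2, 3.8, -1.6]
grip_width: 0.0334
grasp_force: 30.0
10.33 [ 0.5109 -0.0122  0.173 ] yaw 2.8033 q [-1.300e-01 -1.600e-01  2.001e+00  2.000e-03  1.298e+00 -1.363e+00] F [ 4.2  3.8 -1.6] M [ 0.74 -0.83 -0.03] w 0.0334 30.0
(np.float64(0.022362089094513336), np.float64(0.5490758591723766)) want 0.314 or .314
```

```bash
python3 -m creep '[1,0,0,0,0,0,0.1,1,0,0,0,0,0,0.1,1,0,0,0,0,0,0.1,1,0,0,0,0,0,0.1,1,0,0,0,0,0,0.1,1,0,0,0,0,0,0.1,1,0,0,0,0,0,0.01,1,0,0,0,0,0,0,1,0,0,0,0,0,0,1,0,0,0,0,0,0]'
python3 st.py
python3 - <<'E'
from tick import *
p=cap("wrist"); print(fit(p,3.43),"want",(.942)%(np.pi/10),"or .314")
E
```

```text
clock: 11.22
ee_pos: [0.5109, -0.0113, 0.173]
tcp_rot: [-0.426, 3.109, 0.005]
wrist_force: [4.8, 7.0, -0.5]
grip_width: 0.0334
grasp_force: 30.0
11.22 [ 0.5109 -0.0113  0.173 ] yaw -2.8694 q [-0.13  -0.16   2.001  0.004  1.298 -1.974] F [ 4.8  7.  -0.5] M [ 1.28 -0.81  0.06] w 0.0334 30.0
(np.float64(0.30015912744703005), np.float64(0.5464773265939017)) want 0.3136814692820413 or .314
```

```bash
python3 -m creep '[0.37,0,0,0,0,0,0,0.37,0,0,0,0,0,0,0.37,0,0,0.022,0,0,0,0.37,0,0,0.022,0,0,0,0.37,0,0,0.022,0,0,0,0.37,-0.03,0,0.005,0,0,-0.1,0.37,-0.03,0,0.005,0,0,-0.1,0.37,-0.03,0,0.005,0,0,-0.1,0.37,0,0.03,0,0,0,-0.1,0.37,0,0.03,0,0,0,-0.1]'
python3 -m creep '[0.37,0.01,0.03,0,0,0,-0.1,0.37,0.01,0.03,0,0,0,-0.1,0.37,0.01,0.03,0,0,0,-0.1,0.37,0.01,0.03,0,0,0,0,0.37,0,0,0,0,0,0,0.37,0,0,0,0,0,0,0.37,0,0,0,0,0,0,0.37,0,0,0,0,0,0,0.37,0,0,0,0,0,0,0.37,0,0,0,0,0,0]'
python3 st.py
python3 - <<'E'
from tick import *
p=cap("wrist"); cv2.imwrite("pics/w4.png",p["frame"]); np.save("pics/w4.npy",p,allow_pickle=True)
for n in("safe_key","key_stand"):
  for d in env.cut_out(n,p): print(n,d["score"],d["bbox"])
E
```

```text
clock: 12.1
ee_pos: [0.419, 0.046, 0.2545]
tcp_rot: [0.374, 3.117, -0.001]
wrist_force: [0.1, 0.4, 0.6]
grip_width: 0.0602
grasp_force: 0.0
clock: 12.93
ee_pos: [0.4599, 0.166, 0.2538]
tcp_rot: [0.824, 3.031, -0.0]
wrist_force: [0.2, 0.0, -0.0]
grip_width: 0.0599
grasp_force: 0.0
12.93 [0.4599 0.166  0.2538] yaw 2.6104 q [ 0.237 -0.264  1.952 -0.     1.453 -0.803] F [ 0.2  0.  -0. ] M [ 0.04 -0.15 -0.02] w 0.0599 0.0
safe_key 0.78 [245.5, 93.3, 33.5, 39.1]
key_stand 0.87 [262.4, 190.5, 42.0, 43.6]
key_stand 0.71 [233.9, 81.2, 53.9, 56.7]
```

View pics/w4.png

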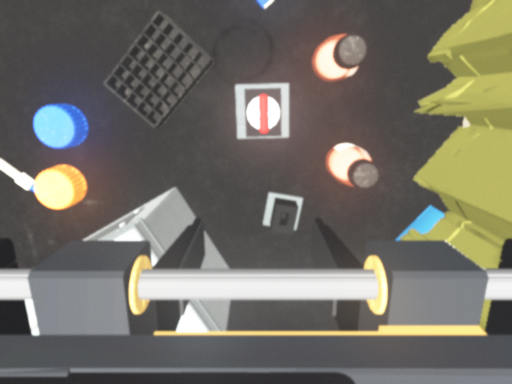

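Run:
```python
from h import *
p=np.load("pics/w4.npy",allow_pickle=True).item(); im=p["frame"].astype(int); b,g,r=im[...,0],im[...,1],im[...,2]
red=((r-b>70)&(r-g>70)).astype(np.uint8); m=np.zeros_like(red); m[85:140,230:295]=red[85:140,230:295]
R=cv2.minAreaRect(cv2.findNonZero(m)); print(R)
bp=[atz(p,*q,.089) for q in cv2.boxPoints(R)]; print("bow top",atz(p,*R[0],.089),np.round(bp,4)[:,:2].tolist())
for u0,v0,u1,v1 in((225,70,300,150),(255,180,315,240)):
    gr=np.zeros_like(red); gr[v0:v1,u0:u1]=((r+g+b>300)&(abs(r-b)<60))[v0:v1,u0:u1]
    R=cv2.minAreaRect(cv2.convexHull(cv2.findNonZero(gr))); B=np.array([atz(p,*q,.005) for q in cv2.boxPoints(R)])
    print("base",np.round(R[0],1),R[2],atz(p,*R[0],.005)[:2].round(4),[round(np.linalg.norm(B[i]-B[i-1]),4) for i in range(4)],"edge ang",[round(np.arctan2(*(B[i]-B[i-1])[[1,0]]),3) for i in range(4)])
cv2.imwrite("pics/w4c.png",cv2.resize(p["frame"][70:250,220:400],(600,600),interpolation=cv2.INTER_CUBIC))
```

```text
((263.5, 113.0), (40.0, 9.0), 90.0)
bow top [0.40950401 0.20253608 0.089     ] [[0.3908, 0.2083], [0.3953, 0.2159], [0.4288, 0.1966], [0.4242, 0.1887]]
base [266.  113.5] 90.0 [0.415  0.2047] [np.float64(0.0788), np.float64(0.08), np.float64(0.0788), np.float64(0.0842)] edge ang [np.float64(2.591), np.float64(1.04), np.float64(-0.498), np.float64(-2.102)]
base [282.4 210.7] 8.746162414550781 [0.5364 0.1599] [np.float64(0.0518), np.float64(0.05), np.float64(0.0503), np.float64(0.0503)] edge ang [np.float64(-2.265), np.float64(2.47), np.float64(0.881), np.float64(-0.642)]
```

View pics/w4c.png

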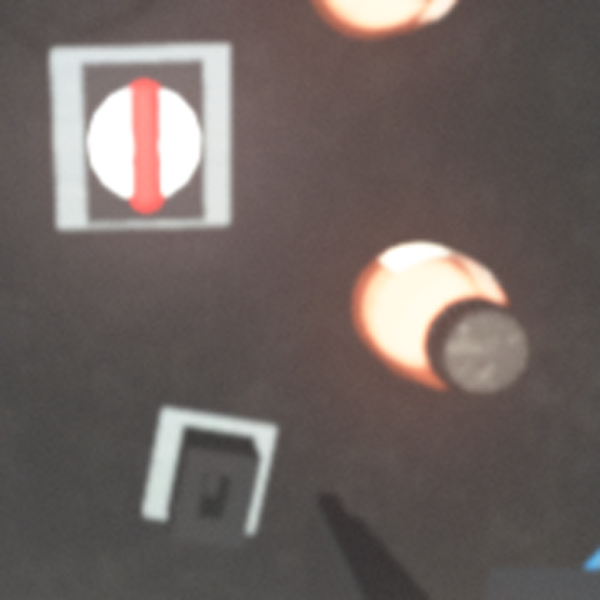

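```bash
python3 -m creep '[0.37,-0.025,0.018,-0.03,0,0,0.004,0.37,-0.025,0.018,-0.03,0,0,0.004,0.37,0,0,-0.03,0,0,0,0.37,0,0,-0.03,0,0,0,0.37,0,0,-0.02,0,0,0,0.37,0,0,0,0,0,0,0.37,0,0,0,0,0,0,0.37,0,0,0,0,0,0,0.37,0,0,0,0,0,0,0.37,0,0,0,0,0,0]' 20
python3 st.py
python3 - <<'E'
from h import *
p=np.load("pics/w4.npy",allow_pickle=True).item(); print(atz(p,262.3,110.8,.006))
p=cap("wrist"); cv2.imwrite("pics/w5.png",p["frame"]); 
for n in("safe_key","key_stand"):
  for d in env.cut_out(n,p): print(n,d["score"],d["bbox"])
im=p["frame"].astype(int); b,g,r=im[...,0],im[...,1],im[...,2]
red=((r-b>70)&(r-g>70)).astype(np.uint8); red[:,:150]=0; red[:,360:]=0; red[:120]=0;red[300:]=0
R=cv2.minAreaRect(cv2.findNonZero(red)); print(R); print(atz(p,*R[0],.089))
E
```

```text
clock: 13.92
ee_pos: [0.413, 0.2022, 0.1177]
tcp_rot: [0.81, 3.032, 0.003]
wrist_force: [0.3, 0.1, 0.4]
grip_width: 0.06
grasp_force: 0.0
13.92 [0.413  0.2022 0.1177] yaw 2.6195 q [ 0.338 -0.232  2.16  -0.     1.211 -0.71 ] F [0.3 0.1 0.4] M [ 0.1  -0.16  0.02] w 0.06 0.0
[0.40977998 0.2023724  0.006     ]
key_stand 0.72 [252.4, 297.7, 59.0, 33.4]
key_stand 0.7 [216.4, 145.5, 78.7, 88.3]
((305.11871337890625, 184.68557739257812), (112.1603012084961, 131.7499237060547), 2.935673236846924)
[0.40773219 0.23957587 0.089     ]
```

View pics/w5.png

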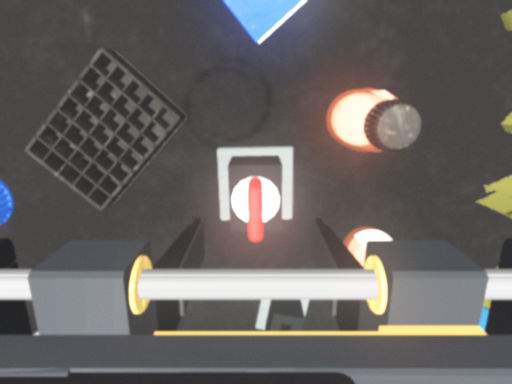

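```bash
python3 -m creep '[0.37,-0.0035,0,-0.018,0,0,0,0.37,0,0,-0.018,0,0,0,0.37,0,0,-0.012,0,0,0,0.37,0,0,-0.01,0,0,0,0.37,0,0,0,0,0,0,1,0,0,0,0,0,0,1,0,0,0,0,0,0,1,0,0,0,0,0,0,1,0,0,0,0,0,0,1,0,0,0,0,0,0]' 20
python3 st.py
```

```text
clock: 14.9
ee_pos: [0.4085, 0.202, 0.0583]
tcp_rot: [0.81, 3.034, 0.001]
wrist_force: [0.2, -0.5, -0.1]
grip_width: 0.032
grasp_force: 0.0
14.9 [0.4085 0.202  0.0583] yaw 2.6199 q [ 0.341 -0.162  2.21  -0.     1.092 -0.708] F [ 0.2 -0.5 -0.1] M [ 0.06 -0.21 -0.04] w 0.032 0.0
```

```bash
python3 -m creep '[1,0,0,0,0,0,0,1,0,0,0,0,0,0,1,0,0,0,0,0,0,1,0,0,0,0,0,0,1,0,0,0,0,0,0,1,0,0,0.01,0,0,0,1,0,0,0.02,0,0,0,1,0,0,0.03,0,0,0,1,0,0,0.03,0,0,0,1,0,0,0.03,0,0,0]' 30
python3 st.py
```

```text
clock: 15.73
ee_pos: [0.4075, 0.2016, 0.1791]
tcp_rot: [-0.81, -3.035, 0.001]
wrist_force: [0.6, 0.2, -0.8]
grip_width: 0.0096
grasp_force: 30.0
15.73 [0.4075 0.2016 0.1791] yaw 2.6198 q [ 0.341 -0.302  2.108 -0.     1.337 -0.708] F [ 0.6  0.2 -0.8] M [ 0.07 -0.2  -0.01] w 0.0096 30.0
```

```bash
python3 -m creep '[1,0,0,0.04,0,0,0,1,0,0,0.04,0,0,0,1,0,-0.035,0,0,0,0.0635,1,0,-0.035,0,0,0,0.0635,1,0,-0.035,0,0,0,0.0635,1,0,-0.035,0,0,0,0.0635,1,0,-0.035,0,0,0,0.0635,1,0,-0.035,0,0,0,0.0635,1,0,-0.035,0,0,0,0.0635,1,0,-0.035,0,0,0,0.0635]'
python3 -m creep '[1,0.016,-0.0145,0,0,0,0,1,0.016,-0.0145,0,0,0,0,1,0.016,-0.0145,0,0,0,0,1,0.016,-0.0145,0,0,0,0,1,0.015,-0.0145,0,0,0,0,1,0,0,0,0,0,0,1,0,0,0,0,0,0,1,0,0,0,0,0,0,1,0,0,0,0,0,0,1,0,0,0,0,0,0]'
python3 st.py
python3 - <<'E'
from tick import *
p=cap("wrist"); cv2.imwrite("pics/w6.png",cv2.resize(p["frame"][100:300,130:390],(780,600),interpolation=cv2.INTER_CUBIC)); np.save("pics/w6.npy",p,allow_pickle=True)
im=p["frame"].astype(int); b,g,r=im[...,0],im[...,1],im[...,2]
gold=((r-b>60)&(r>120)).astype(np.uint8); gold[260:]=0; n,l,st,ce=cv2.connectedComponentsWithStats(gold); print(st[1:6],ce[1:6])
print("pred keyhole",proj(p,[.4877,-.1511,.163]))
E
```

```text
clock: 16.57
ee_pos: [0.4074, -0.0798, 0.2583]
tcp_rot: [0.017, 3.141, -0.001]
wrist_force: [0.8, 0.1, -1.1]
grip_width: 0.0099
grasp_force: 30.0
clock: 17.4
ee_pos: [0.4866, -0.1501, 0.2578]
tcp_rot: [0.021, 3.141, -0.0]
wrist_force: [-0.6, -0.1, 0.1]
grip_width: 0.0098
grasp_force: 30.0
17.4 [ 0.4866 -0.1501  0.2578] yaw 3.1284 q [-0.405 -0.217  1.907  0.     1.451 -1.962] F [-0.6 -0.1  0.1] M [ 0.11 -0.15  0.03] w 0.0098 30.0
[[ 154    0    8    2   14]
 [ 300   26   51   53 2058]
 [ 117   71   44   41 1000]
 [ 245  174   23   36  553]
 [  93  179   48   42 1093]] [[157.07142857   0.42857143]
 [324.89407191  52.02866861]
 [141.599       91.726     ]
 [255.82278481 190.52079566]
 [120.82799634 196.51967063]]
pred keyhole [256.20466372 193.25872683]
```

View pics/w6.png

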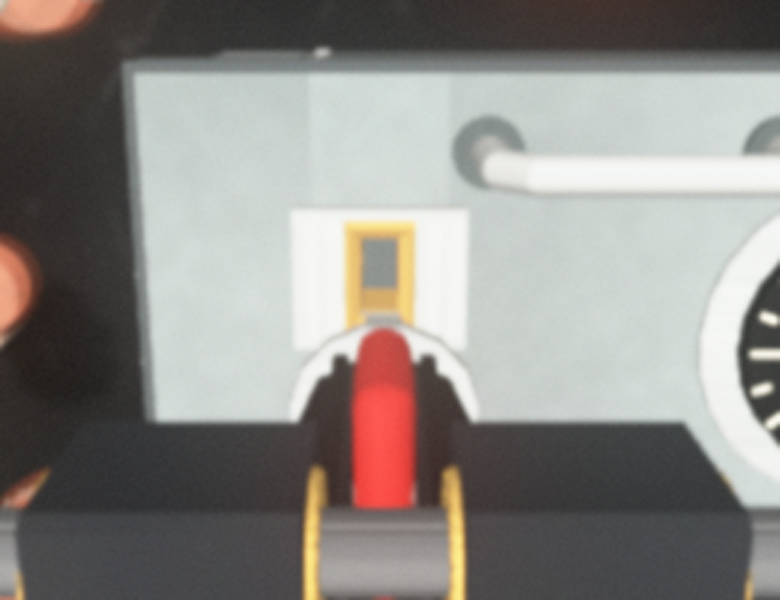

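Run:
```python
from h import *
p=np.load("pics/w6.npy",allow_pickle=True).item()
print("gold front edge pred",proj(p,[.4713,-.1511,.163]),"obs row 174; at obs:",atz(p,256.4,174.2,.163))
print("bow top mid proj",proj(p,[.4876,-.1501,.288]),proj(p,[.4686,-.1501,.288]),"obs col",130+384/3,"row front",100+330/3, "collar top", proj(p,[.4696,-.1501,.254]),"obs row",100+322/3)
print("y of bow",[atz(p,258,100+v/3,.288) for v in(330,385)], "collar lr",atz(p,130+290/3,237,.25),atz(p,130+478/3,237,.25))
```

```text
gold front edge pred [255.91969611 174.1362607 ] obs row 174; at obs: [ 0.47135905 -0.15070449  0.163     ]
bow top mid proj [257.27741384 265.34671611] [256.7157067 227.6573244] obs col 258.0 row front 210.0 collar top [256.89002    206.51593409] obs row 207.33333333333331
y of bow [array([ 0.46012282, -0.14940496,  0.288     ]), array([ 0.46893773, -0.14951871,  0.288     ])] collar lr [ 0.48939185 -0.16804272  0.25      ] [ 0.48987899 -0.1314271   0.25      ]
```

```bash
python3 -m creep '[1,0,-0.001,-0.018,0,0,0,1,0,0,-0.018,0,0,0,1,0,0,-0.016,0,0,0,1,0,0,0,0,0,0,1,0,0,-0.003,0,0,0,1,0,0,-0.003,0,0,0,1,0,0,-0.003,0,0,0,1,0,0,-0.003,0,0,0,1,0,0,-0.003,0,0,0,1,0,0,-0.003,0,0,0]'
python3 st.py
```

```text
clock: 18.28
ee_pos: [0.4872, -0.1518, 0.1877]
tcp_rot: [0.022, 3.141, -0.0]
wrist_force: [0.1, 0.0, -0.8]
grip_width: 0.01
grasp_force: 30.0
18.28 [ 0.4872 -0.1518  0.1877] yaw 3.1277 q [-0.407 -0.172  1.987  0.     1.326 -1.964] F [ 0.1  0.  -0.8] M [ 0.05 -0.11  0.07] w 0.01 30.0
```

Entering freely. Push home with a slight over-travel.

```bash
python3 -m creep '[1,0,0,-0.003,0,0,0,1,0,0,-0.003,0,0,0,1,0,0,-0.003,0,0,0,1,0,0,-0.003,0,0,0,1,0,0,-0.002,0,0,0,1,0,0,-0.002,0,0,0,1,0,0,-0.001,0,0,0,1,0,0,-0.001,0,0,0,1,0,0,0,0,0,0,1,0,0,0,0,0,0]'
python3 st.py
```

```text
clock: 19.12
ee_pos: [0.4871, -0.1517, 0.1706]
tcp_rot: [0.022, 3.141, -0.0]
wrist_force: [-2.6, 1.0, 5.3]
grip_width: 0.0095
grasp_force: 30.0
19.12 [ 0.4871 -0.1517  0.1706] yaw 3.1279 q [-0.407 -0.158  2.004 -0.     1.296 -1.964] F [-2.6  1.   5.3] M [ 0.35  0.46 -0.07] w 0.0095 30.0
```

```bash
python3 -m creep '[1,0,0,-0.001,0,0,0,1,0,0,0,0,0,-0.07,1,0,0,0,0,0,-0.07,1,0,0,0,0,0,-0.07,1,0,0,0,0,0,-0.07,1,0,0,0,0,0,-0.07,1,0,0,0,0,0,-0.07,1,0,0,0,0,0,-0.07,1,0,0,0,0,0,-0.07,1,0,0,0,0,0,0]'
python3 st.py
```

```text
clock: 19.95
ee_pos: [0.4873, -0.1509, 0.1705]
tcp_rot: [0.892, 3.012, 0.002]
wrist_force: [-3.9, 5.0, 9.1]
grip_width: 0.0097
grasp_force: 30.0
19.95 [ 0.4873 -0.1509  0.1705] yaw 2.5659 q [-4.070e-01 -1.580e-01  2.004e+00  2.000e-03  1.296e+00 -1.402e+00] F [-3.9  5.   9.1] M [0.87 0.77 0.05] w 0.0097 30.0
```

```bash
python3 -m creep '[1,0,0,0,0,0,-0.07,1,0,0,0,0,0,-0.07,1,0,0,0,0,0,-0.07,1,0,0,0,0,0,-0.07,1,0,0,0,0,0,-0.07,1,0,0,0,0,0,-0.07,1,0,0,0,0,0,-0.07,1,0,0,0,0,0,-0.07,1,0,0,0,0,0,-0.07,1,0,0,0,0,0,-0.07]'
python3 -m creep '[1,0,0,0,0,0,-0.04,1,0,0,0,0,0,-0.04,1,0,0,0,0,0,-0.04,1,0,0,0,0,0,-0.03,1,0,0,0,0,0,0,1,0,0,0,0,0,0,1,0,0,0,0,0,0,1,0,0,0,0,0,0,1,0,0,0,0,0,0,1,0,0,0,0,0,0]'
python3 st.py
```

```text
clock: 20.78
ee_pos: [0.4877, -0.1508, 0.1706]
tcp_rot: [1.871, 2.523, 0.004]
wrist_force: [-2.9, 5.6, 7.9]
grip_width: 0.0093
grasp_force: 30.0
clock: 21.62
ee_pos: [0.4878, -0.1508, 0.1706]
tcp_rot: [2.052, 2.379, 0.004]
wrist_force: [-2.8, 4.6, 8.9]
grip_width: 0.0099
grasp_force: 30.0
21.62 [ 0.4878 -0.1508  0.1706] yaw 1.7182 q [-4.060e-01 -1.580e-01  2.004e+00  2.000e-03  1.295e+00 -5.540e-01] F [-2.8  4.6  8.9] M [0.9  0.43 0.07] w 0.0099 30.0
```

```bash
python3 -m creep '[1,0,0,0,0,0,-0.03,1,0,0,0,0,0,-0.03,1,0,0,0,0,0,-0.03,1,0,0,0,0,0,0,1,0,0,0,0,0,0,1,0,0,0,0,0,0,1,0,0,0,0,0,0,1,0,0,0,0,0,0,1,0,0,0,0,0,0,1,0,0,0,0,0,0]'
python3 st.py
python3 - <<'E'
from h import *
p=cap("wrist"); cv2.imwrite("pics/w7.png",p["frame"])
E
```

```text
clock: 22.45
ee_pos: [0.4879, -0.1508, 0.1706]
tcp_rot: [2.155, 2.286, 0.004]
wrist_force: [-1.8, 6.0, 8.1]
grip_width: 0.0103
grasp_force: 30.3
22.45 [ 0.4879 -0.1508  0.1706] yaw 1.6298 q [-4.060e-01 -1.580e-01  2.004e+00  2.000e-03  1.295e+00 -4.660e-01] F [-1.8  6.   8.1] M [0.9  0.38 0.54] w 0.0103 30.3
```

View pics/w7.png

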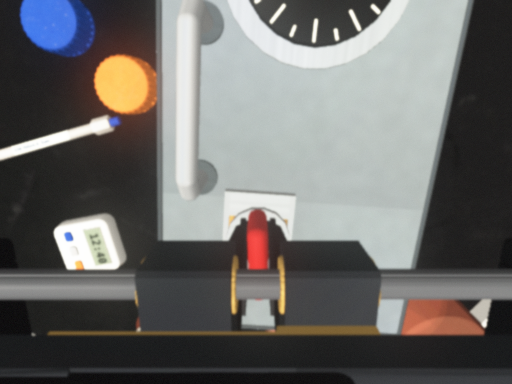

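```bash
python3 -m creep '[0.37,0,0,0,0,0,0.02,0.37,0,0,0,0,0,0,0.37,0,0,0.025,0,0,0,0.37,0,0,0.025,0,0,0,0.37,0,0,0.025,0,0,0,0.37,-0.0069,0.0135,0,0,0,-0.12,0.37,-0.0069,0.0135,0,0,0,-0.12,0.37,-0.0069,0.0135,0,0,0,-0.12,0.37,-0.0069,0.0135,0,0,0,-0.12,0.37,-0.0069,0.0135,0,0,0,-0.12]'
python3 -m creep '[0.37,0,0,0,0,0,-0.12,0.37,0,0,0,0,0,-0.12,0.37,0,0,0,0,0,-0.12,0.37,0,0,0,0,0,-0.12,0.37,0,0,0,0,0,-0.12,0.37,0,0,0,0,0,-0.12,0.37,0,0,0,0,0,-0.12,0.37,0,0,0,0,0,-0.12,0.37,0,0,0,0,0,-0.12,0.37,0,0,0,0,0,-0.12]'
python3 -m creep '[0.37,0,0,0,0,0,-0.12,0.37,0,0,0,0,0,-0.12,0.37,0,0,0,0,0,-0.12,0.37,0,0,0,0,0,-0.12,0.37,0,0,0,0,0,-0.12,0.37,0,0,0,0,0,-0.12,0.37,0,0,0,0,0,-0.12,0.37,0,0,0,0,0,-0.12,0.37,0,0,0,0,0,-0.12,0.37,0,0,0,0,0,-0.12]'
python3 st.py
```

```text
clock: 23.33
ee_pos: [0.4521, -0.0838, 0.243]
tcp_rot: [-2.726, -1.562, 0.0]
wrist_force: [0.3, -0.1, -0.3]
grip_width: 0.0598
grasp_force: 0.0
clock: 24.17
ee_pos: [0.4525, -0.0843, 0.2429]
tcp_rot: [3.132, -0.249, -0.0]
wrist_force: [-1.2, -0.4, 1.5]
grip_width: 0.0597
grasp_force: 0.0
clock: 25.0
ee_pos: [0.4524, -0.0844, 0.2429]
tcp_rot: [2.444, -1.974, -0.0]
wrist_force: [-0.3, -0.3, 0.8]
grip_width: 0.0597
grasp_force: 0.0
25.0 [ 0.4524 -0.0844  0.2429] yaw -1.3587 q [-0.301 -0.329  2.021 -0.     1.45   2.629] F [-0.3 -0.3  0.8] M [ 0.2  -0.01  0.  ] w 0.0597 0.0
```

```bash
python3 -m creep '[0.37,0,0,0,0,0,-0.095,0.37,0,0,0,0,0,-0.095,0.37,0.001,0,-0.023,0,0,0,0.37,0,0,-0.023,0,0,0,0.37,0,0,-0.022,0,0,0,0.37,0,0,0,0,0,0,1,0,0,0,0,0,0,1,0,0,0,0,0,0,1,0,0,0,0,0,0,1,0,0,0,0,0,0]' 30
python3 -m creep '[1,0,0,0,0,0,0,1,0,0,0,0,0,0,1,0,0,0,0,0,0,1,0,0,0,0,0,0,1,0,0,0,0,0,0,1,0,0,0,0,0,0,1,0,0,0,0,0,0,1,0,0,0,0,0,0,1,0,0,0,0,0,0,1,0,0,0,0,0,0]'
python3 st.py
```

```text
clock: 25.83
ee_pos: [0.4545, -0.0845, 0.1774]
tcp_rot: [-2.252, 2.189, -0.004]
wrist_force: [-0.4, -1.3, -0.1]
grip_width: 0.0386
grasp_force: 0.0
clock: 26.67
ee_pos: [0.4535, -0.0842, 0.1757]
tcp_rot: [2.253, -2.19, -0.0]
wrist_force: [-1.5, -0.1, 2.6]
grip_width: 0.0092
grasp_force: 29.9
26.67 [ 0.4535 -0.0842  0.1757] yaw -1.5424 q [-0.3   -0.283  2.099 -0.     1.326  2.813] F [-1.5 -0.1  2.6] M [ 0.18  0.19 -0.32] w 0.0092 29.9
```

```bash
python3 -m creep '[1,0.0065,0,0.013,0,0,0,1,0.0077,0,0.0123,0,0,0,1,0.0089,0,0.0114,0,0,0,1,0.01,0,0.0105,0,0,0,1,0.011,0,0.0095,0,0,0,1,0.0119,0,0.0083,0,0,0,1,0.0126,0,0.007,0,0,0,1,0.0133,0,0.0058,0,0,0,1,0,0,0,0,0,0,1,0,0,0,0,0,0]' 30
python3 st.py
python3 - <<'E'
from h import *
p=cap("side"); cv2.imwrite("pics/s2.png",cv2.resize(p["frame"][40:280,160:400],(600,600),interpolation=cv2.INTER_CUBIC))
E
```

```text
clock: 27.5
ee_pos: [0.5352, -0.0853, 0.256]
tcp_rot: [2.251, -2.188, 0.002]
wrist_force: [-7.7, -1.6, 11.2]
grip_width: 0.0093
grasp_force: 30.0
27.5 [ 0.5352 -0.0853  0.256 ] yaw -1.5425 q [-0.256 -0.139  1.842 -0.003  1.439  2.858] F [-7.7 -1.6 11.2] M [-0.26  1.36 -0.29] w 0.0093 30.0
```

View pics/s2.png

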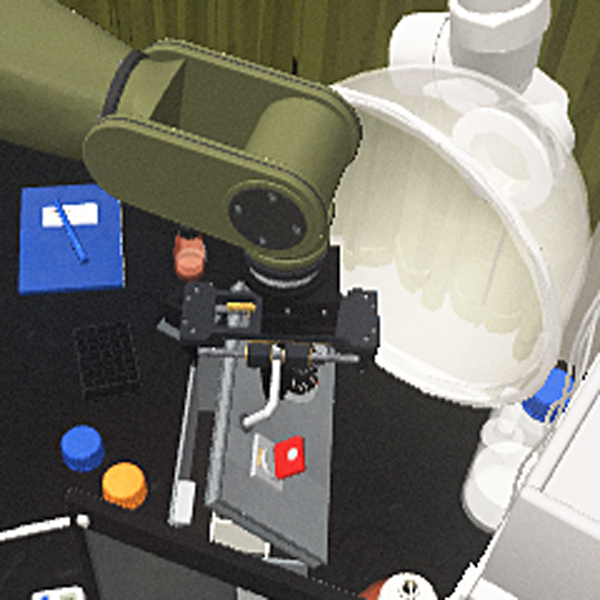

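```bash
python3 -m creep '[0.5,0,0,0,0,0,0,0.5,0,0,0,0,0,0,0.5,0,0,0.02,0,0,0,0.5,0,0,0.02,0,0,0,0.5,0,0,0.02,0,0,0,0.5,-0.035,0,0,0,0,0.12,0.5,-0.035,0,0,0,0,0.12,0.5,-0.035,0,0,0,0,0.12,0.5,-0.035,0,0,0,0,0.12,0.5,-0.035,0,0,0,0,0.12]' 30
python3 -m creep '[1,0,0,0,0,0,0.117,1,0,0,0,0,0,0.117,1,0,0,0,0,0,0.117,1,0,0,0,0,0,0.117,1,0,0,0,0,0,0.117,1,0,0,0,0,0,0.117,1,0,0,0,0,0,0.117,1,0,0,0,0,0,0.117,1,0,0,0,0,-0.112,0,1,0,0,0,0,-0.112,0]'
python3 st.py
```

```text
clock: 28.38
ee_pos: [0.359, -0.0838, 0.3123]
tcp_rot: [2.805, -1.416, -0.002]
wrist_force: [-1.0, -0.4, 1.0]
grip_width: 0.0476
grasp_force: 0.0
clock: 29.22
ee_pos: [0.3616, -0.0839, 0.3124]
tcp_rot: [-3.12, 0.006, -0.355]
wrist_force: [-1.9, 0.6, 0.7]
grip_width: 0.0003
grasp_force: 0.0
29.22 [ 0.3616 -0.0839  0.3124] yaw -0.004 q [-0.453 -0.754  2.184  0.1    1.509  1.126] F [-1.9  0.6  0.7] M [-0.01  0.12  0.02] w 0.0003 0.0
```

```bash
python3 -m creep '[1,0.018,0,-0.016,0,-0.112,0,1,0.018,0,-0.016,0,-0.112,0,1,0.018,0,-0.016,0,-0.112,0,1,0.018,0,-0.016,0,-0.112,0,1,0.018,0,-0.016,0,-0.112,0,1,0.009,0,-0.009,0,0,0,1,0.009,0,-0.009,0,0,0,1,0.009,0,-0.009,0,0,0,1,0.009,0,-0.009,0,0,0,1,0.009,0,-0.009,0,0,0]'
python3 st.py
```

```text
clock: 30.05
ee_pos: [0.4955, -0.084, 0.187]
tcp_rot: [-2.901, 0.009, -1.199]
wrist_force: [-0.5, -0.1, -0.3]
grip_width: 0.0004
grasp_force: 0.0
30.05 [ 0.4955 -0.084   0.187 ] yaw -0.0085 q [-0.461 -0.704  2.493  0.515  0.692  0.827] F [-0.5 -0.1 -0.3] M [-0.01  0.39 -0.03] w 0.0004 0.0
```

```bash
python3 -m creep '[1,0.015,0,0.015,0,0,0,1,0.007,0,0.007,0,0,0,1,0.007,0,0.007,0,0,0,1,0.0085,0,0.0057,0,0,0,1,0.0085,0,0.0057,0,0,0,1,0.0095,0,0.0035,0,0,0,1,0.0095,0,0.0035,0,0,0,1,0.0095,0,0.0015,0,0,0,1,0.0095,0,0.0015,0,0,0,1,0.007,0,0.001,0,0,0]'
python3 st.py
python3 -m creep '[1,0.002,0,0,0,0,0,1,0.002,0,0,0,0,0,1,0.001,0,0,0,0,0,1,0.001,0,0,0,0,0,1,0.001,0,0,0,0,0,1,0.001,0,0,0,0,0,1,0,0,0,0,0,0,1,0,0,0,0,0,0,1,0,0,0,0,0,0,1,0,0,0,0,0,0]'
python3 st.py
```

```text
clock: 30.88
ee_pos: [0.5846, -0.0832, 0.2352]
tcp_rot: [-2.904, 0.007, -1.186]
wrist_force: [-6.5, 1.4, -4.9]
grip_width: 0.0007
grasp_force: 3.3
30.88 [ 0.5846 -0.0832  0.2352] yaw -0.0084 q [-0.356 -0.459  2.267  0.428  0.636  0.966] F [-6.5  1.4 -4.9] M [ 0.08  1.96 -0.06] w 0.0007 3.3
clock: 31.72
ee_pos: [0.5891, -0.0835, 0.2364]
tcp_rot: [-2.908, 0.0, -1.178]
wrist_force: [-60.2, -2.3, 17.1]
grip_width: 0.0008
grasp_force: 30.6
31.72 [ 0.5891 -0.0835  0.2364] yaw -0.0022 q [-0.352 -0.445  2.253  0.419  0.639  0.971] F [-60.2  -2.3  17.1] M [-0.23  5.7  -0.25] w 0.0008 30.6
```

```bash
python3 -m creep '[1,-0.02,0,0,0,0,0,1,-0.025,0,0.025,0,0,0,1,-0.025,0,0.025,0,0,0,1,-0.025,0,0.025,0,0.112,0,0.37,-0.025,0,0.01,0,0.112,0,0.37,-0.02,0,0.01,0,0.112,0,0.37,-0.02,0,0,0,0.112,0,0.37,0,0,0,0,0.112,0,0.37,0,0,0,0,0.112,0,0.37,0,0,0,0,0.112,0]'
python3 st.py
python3 - <<'E'
from h import *
p=cap("wrist"); cv2.imwrite("pics/w8.png",p["frame"]); np.save("pics/w8.npy",p,allow_pickle=True)
t=cap("top"); np.save("pics/t8.npy",t,allow_pickle=True)
for d in env.cut_out("standard_0",t)+env.cut_out("white_cap_bottle",t): print("top",round(d["score"],2),np.round(d["bbox"]))
a=cv2.resize(p["frame"],(480,360)); b=cv2.resize(t["frame"][120:270,100:400],(480,240),interpolation=cv2.INTER_CUBIC)
cv2.imwrite("pics/m8.png",np.vstack([a,b]))
E
```

```text
clock: 32.55
ee_pos: [0.4357, -0.0843, 0.3381]
tcp_rot: [3.14, -0.01, 0.005]
wrist_force: [1.3, -1.1, -0.1]
grip_width: 0.0348
grasp_force: 0.0
32.55 [ 0.4357 -0.0843  0.3381] yaw -0.0061 q [-3.120e-01 -3.970e-01  1.915e+00 -1.000e-03  1.620e+00  1.265e+00] F [ 1.3 -1.1 -0.1] M [ 0.02 -0.02  0.  ] w 0.0348 0.0
top 0.89 [122. 220.  19.  18.]
top 0.63 [369. 174.  14.  16.]
top 0.6 [136. 178.  22.  21.]
top 0.55 [307. 113.  20.  11.]
top 0.43 [352. 219.  17.  17.]
top 0.32 [140. 179.  20.  20.]
```

View pics/m8.png

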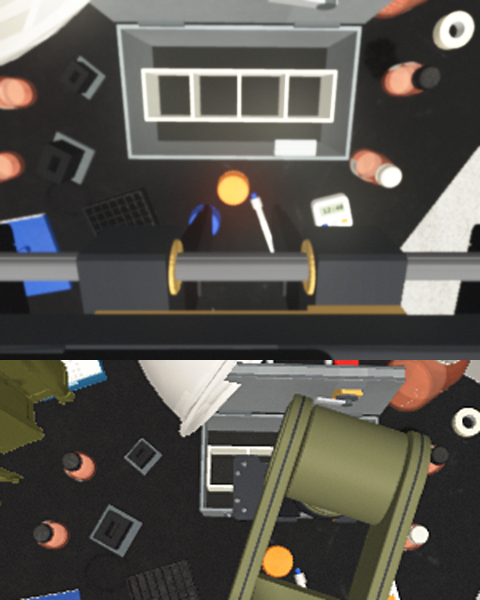

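Run:
```python
from h import *
p=np.load("pics/w8.npy",allow_pickle=True).item(); im=p["frame"]
g=im.min(2).astype(int); m=np.zeros(g.shape,np.uint8); m[68:140,145:370]=(g>175)[68:140,145:370]
n,l,st,ce=cv2.connectedComponentsWithStats(m); i=1+st[1:,4].argmax(); 
h=cv2.convexHull(cv2.findNonZero((l==i).astype(np.uint8))); q=cv2.approxPolyDP(h,5,True)[:,0]; print(q.tolist())
P=np.array([atz(p,*x,.083) for x in q]); print(np.round(P,4).tolist())
R=cv2.minAreaRect((P[:,:2]*1e4).astype(np.float32)); print(np.array(R[0])/1e4,np.array(R[1])/1e4,R[2])
for n in("standard_0","white_cap_bottle"):
  for d in env.cut_out(n,cap("wrist")): print(n,round(d["score"],2),np.round(d["bbox"]))
# caps from w8: dark cap centres (480-scale)
for u,v,z in((427,77,.098),(389,175,.112)): print(atz(p,u/.9375,v/.9375,z))
t=np.load("pics/t8.npy",allow_pickle=True).item(); c=lambda u,v,z:atz(t,100+u/1.6,120+v/1.6,z)
print("A",c(71,461-360,.098),"B",c(42,533-360,.098))
```

```text
[[359, 75], [354, 130], [154, 127], [151, 73]]
[[0.5396, -0.2095, 0.083], [0.4731, -0.208, 0.083], [0.4784, 0.0473, 0.083], [0.5435, 0.0453, 0.083]]
[ 0.5090395  -0.08111501] [0.25548088 0.06659666] 88.79193115234375
standard_0 0.88 [409.  66.  63.  34.]
standard_0 0.68 [  0. 162.  24.  33.]
standard_0 0.28 [ 38. 138.  65.  58.]
white_cap_bottle 0.86 [372. 160.  56.  38.]
white_cap_bottle 0.42 [409.  62.  63.  42.]
[ 0.52980017 -0.32056982  0.098     ]
[ 0.40520935 -0.28047245  0.112     ]
A [0.51567899 0.25809001 0.098     ] B [0.40281262 0.29874846 0.098     ]
```

```bash
python3 -m creep '[0.37,0,-0.024,0,0,0,0.12,0.37,0,-0.024,0,0,0,0.12,0.37,0,-0.024,0,0,0,0.12,0.37,0,-0.024,0,0,0,0.12,0.37,0,-0.024,0,0,0,0.12,0.37,0,-0.024,0,0,0,0.12,0.37,0,-0.024,0,0,0,0.12,0.37,0,-0.024,0,0,0,0.12,0.37,0,-0.024,0,0,0,0.12,0.37,0,-0.024,0,0,0,0.12]'
python3 -m creep '[0.37,0.0094,0,-0.0138,0,0,0.12,0.37,0.0094,0,-0.0138,0,0,0.12,0.37,0.0094,0,-0.0138,0,0,0.12,0.37,0.0094,0,-0.0138,0,0,0.12,0.37,0.0094,0,-0.0138,0,0,0.12,0.37,0.0094,0,-0.0138,0,0,0.12,0.37,0.0094,0,-0.0138,0,0,0.12,0.37,0.0094,0,-0.0138,0,0,0.12,0.37,0.0094,0,-0.0138,0,0,0.12,0.37,0.0094,0,-0.0138,0,0,0.12]'
python3 -m creep '[0.37,0,0,0,0,0,0.122,0.37,0,0,0,0,0,0.122,0.37,0,0,0,0,0,0.122,0.37,0,0,0,0,0,0.122,0.37,0,0,0,0,0,0.122,0.37,0,0,0,0,0,0.122,0.37,0,0,0,0,0,0,0.37,0,0,0,0,0,0,0.37,0,0,0,0,0,0,0.37,0,0,0,0,0,0]'
python3 st.py
cat > cap.py <<'E'
from h import *
def capat(p,z=.098,zt=None,win=(150,60,370,262)):
    d=[x for x in env.cut_out("standard_0",p)]
    out=[]
    for x in d:
        m=x["pixels"].astype(np.uint8); im=p["frame"].astype(int)
        amber=((im[...,2]-im[...,0])>35)
        k=(m>0)&~amber&(im.sum(2)<400)   # black cap
        k=cv2.morphologyEx(k.astype(np.uint8),cv2.MORPH_OPEN,np.ones((3,3)))
        if k.sum()<20: continue
        c=cv2.minEnclosingCircle(cv2.findNonZero(k)); out.append((round(x["score"],2),np.round(x["bbox"]).tolist(),np.round(c[0],1).tolist(),round(c[1],1),np.round(atz(p,*c[0],z),4).tolist()))
    return out
E
python3 - <<'E'
from cap import *
p=cap("wrist"); cv2.imwrite("pics/w9.png",p["frame"]); np.save("pics/w9.npy",p,allow_pickle=True)
for o in capat(p): print(o)
E
```

```text
clock: 33.78
ee_pos: [0.4336, -0.3253, 0.3356]
tcp_rot: [2.592, 1.771, 0.002]
wrist_force: [0.7, 0.0, 0.2]
grip_width: 0.06
grasp_force: 0.0
clock: 34.62
ee_pos: [0.5284, -0.3243, 0.1971]
tcp_rot: [1.139, 2.925, -0.0]
wrist_force: [-0.4, -0.7, 0.2]
grip_width: 0.0595
grasp_force: 0.0
clock: 35.45
ee_pos: [0.5282, -0.3242, 0.197]
tcp_rot: [0.028, 3.141, -0.0]
wrist_force: [0.1, -0.2, -0.5]
grip_width: 0.06
grasp_force: 0.0
35.45 [ 0.5282 -0.3242  0.197 ] yaw 3.1238 q [-0.637  0.069  1.739  0.     1.333 -2.19 ] F [ 0.1 -0.2 -0.5] M [ 0.06 -0.12  0.  ] w 0.06 0.0
(0.98, [238.0, 147.0, 45.0, 60.0], [256.9, 189.7], 17.5, [0.5275, -0.3247, 0.098])
```

View pics/w9.png

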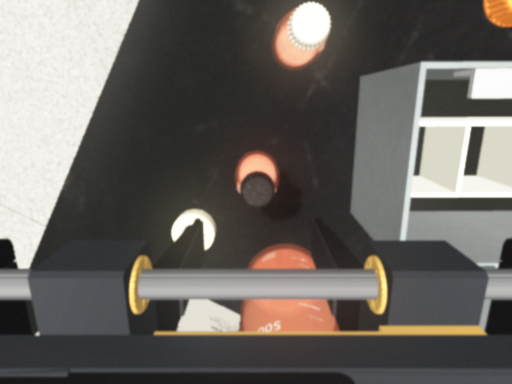

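```bash
python3 -m creep '[0.37,0,0,-0.03,0,0,0,0.37,0,0,-0.03,0,0,0,0.37,0,0,-0.03,0,0,0,0.37,0,0,-0.015,0,0,0,0.37,0,0,-0.01,0,0,0,0.37,0,0,0,0,0,0,1,0,0,0,0,0,0,1,0,0,0,0,0,0,1,0,0,0,0,0,0,1,0,0,0,0,0,0]' 25
python3 -m creep '[1,0,0,0,0,0,0,1,0,0,0,0,0,0,1,0,0,0,0,0,0,1,0,0,0.01,0,0,0,1,0,0,0.03,0,0,0,1,0,0,0.04,0,0,0,1,0,0,0.04,0,0,0,1,0,0,0.04,0,0,0,1,0,0,0.02,0,0,0,1,0,0,0,0,0,0]'
python3 st.py
```

```text
clock: 36.38
ee_pos: [0.5294, -0.3249, 0.0836]
tcp_rot: [0.025, 3.139, -0.003]
wrist_force: [-0.0, -0.0, -0.7]
grip_width: 0.0386
grasp_force: 0.0
clock: 37.22
ee_pos: [0.5306, -0.3258, 0.2696]
tcp_rot: [0.025, 3.132, -0.011]
wrist_force: [-0.0, 0.2, -1.2]
grip_width: 0.0289
grasp_force: 24.9
37.22 [ 0.5306 -0.3258  0.2696] yaw 3.1259 q [-0.637  0.029  1.659 -0.     1.442 -2.192] F [-0.   0.2 -1.2] M [ 0.09 -0.16 -0.01] w 0.0289 24.9
```

```bash
python3 -m creep '[1,-0.0035,0.025,0,0,0,0,1,-0.0035,0.025,0,0,0,0,1,-0.0035,0.025,0,0,0,0,1,-0.0035,0.025,0,0,0,0,1,-0.0035,0.025,0,0,0,0,1,-0.0035,0.025,0,0,0,0,1,0,0,0,0,0,0,1,0,0,0,0,0,0,1,0,0,0,0,0,0,1,0,0,0,0,0,0]'
python3 st.py
python3 - <<'E'
from cap import *
p=cap("wrist"); cv2.imwrite("pics/w10.png",p["frame"]); np.save("pics/w10.npy",p,allow_pickle=True)
for o in capat(p,.27): print(o)
print("c1 top-corner proj",proj(p,[[.4776,-.2055,.083],[.4776,-.1455,.083],[.5376,-.2055,.083]]))
E
```

```text
clock: 38.05
ee_pos: [0.5071, -0.1748, 0.2607]
tcp_rot: [-0.026, -3.14, -0.001]
wrist_force: [0.1, 0.2, -2.5]
grip_width: 0.0289
grasp_force: 24.9
38.05 [ 0.5071 -0.1748  0.2607] yaw 3.125 q [-0.432 -0.153  1.847 -0.     1.449 -1.986] F [ 0.1  0.2 -2.5] M [ 0.12 -0.18 -0.02] w 0.0289 24.9
(0.9, [225.0, 171.0, 65.0, 100.0], [257.5, 242.9], 29.5, [0.5061, -0.1747, 0.27])
(0.67, [210.0, 100.0, 299.0, 238.0], [363.3, 187.7], 169.3, [0.4768, -0.1206, 0.27])
(0.56, [218.0, 260.0, 281.0, 76.0], [282.5, 321.7], 14.5, [0.555, -0.1613, 0.27])
c1 top-corner proj [[227.84395436 144.80078714]
 [284.57927853 143.85099557]
 [230.02926725 199.13909291]]
```

View pics/w10.png

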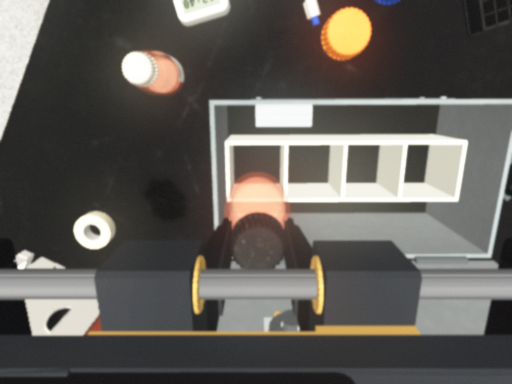

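```bash
python3 -m creep '[1,0.0005,-0.0005,-0.03,0,0,0,1,0,0,-0.035,0,0,0,1,0,0,-0.035,0,0,0,1,0,0,-0.03,0,0,0,1,0,0,-0.015,0,0,0,1,0,0,-0.008,0,0,0,1,0,0,-0.006,0,0,0,1,0,0,-0.003,0,0,0,1,0,0,-0.002,0,0,0,1,0,0,-0.001,0,0,0]'
python3 st.py
```

```text
clock: 38.98
ee_pos: [0.5089, -0.1753, 0.098]
tcp_rot: [0.025, 3.139, -0.002]
wrist_force: [0.9, -0.5, -2.1]
grip_width: 0.0286
grasp_force: 24.9
38.98 [ 0.5089 -0.1753  0.098 ] yaw 3.1256 q [-0.431 -0.021  2.006 -0.     1.155 -1.986] F [ 0.9 -0.5 -2.1] M [ 0.12 -0.11  0.01] w 0.0286 24.9
```

```bash
python3 -m creep '[1,0,0,0,0,0,0,1,0,0,-0.001,0,0,0,1,0,0,-0.001,0,0,0,1,0,0,0,0,0,0,1,0,0,0,0,0,0,1,0,0,0,0,0,0,1,0,0,0,0,0,0,1,0,0,0,0,0,0,1,0,0,0,0,0,0,1,0,0,0,0,0,0]'
python3 st.py
```

```text
clock: 39.82
ee_pos: [0.5087, -0.175, 0.0958]
tcp_rot: [0.025, 3.14, -0.001]
wrist_force: [0.2, -0.4, 5.4]
grip_width: 0.0286
grasp_force: 25.1
39.82 [ 0.5087 -0.175   0.0958] yaw 3.1258 q [-0.431 -0.019  2.007  0.     1.151 -1.986] F [ 0.2 -0.4  5.4] M [ 0.1  -0.14 -0.03] w 0.0286 25.1
```

```bash
python3 -m creep '[0.5,0,0,0,0,0,0,0.5,0,0,0,0,0,0,0.5,0,0,0,0,0,0,0.5,0,0,0.02,0,0,0,0.5,0,0,0.03,0,0,0,0.37,0,0,0.03,0,0,0,0.37,0,0,0.04,0,0,0,0.37,-0.02,0.01,0.04,0,0,0,0.37,-0.02,0.02,0,0,0,0,0.37,-0.02,0.02,0,0,0,0]'
python3 st.py
python3 - <<'E'
from h import *
p=np.load("pics/w4.npy",allow_pickle=True).item(); t=np.load("pics/t8.npy",allow_pickle=True).item()
def tri(a,b):
    o1,d1=ray(p,*a); o2,d2=ray(t,*b); A=np.c_[d1,-d2]; s=np.linalg.lstsq(A,o2-o1,rcond=None)[0]
    return ((o1+d1*s[0]+o2+d2*s[1])/2).round(3),round(np.linalg.norm(o1+d1*s[0]-o2-d2*s[1]),3)
for a in((428,50),(420,105),(415,155)):
    for b in((122,65),(72,128),(38,197)): print(a,b,tri(a,(100+b[0]*.375,120+b[1]*.375)))
    print([atz(p,*a,z).round(3)[:2].tolist() for z in(0,.1,.2)])
print([[atz(t,100+b[0]*.375,120+b[1]*.375,z).round(3)[:2].tolist() for z in (0,.1,.2)] for b in((122,65),(72,128),(38,197))])
# check bottle in compartment + left bottles from top
q=cap("top"); 
from cap import capat
for o in capat(q): print(o)
w=cap("wrist")
for o in capat(w,.111): print("w",o)
print(proj(w,[.5076,-.1755,.111]))
E
```

```text
clock: 40.65
ee_pos: [0.4503, -0.1259, 0.254]
tcp_rot: [0.027, 3.137, -0.003]
wrist_force: [-0.3, 1.5, -0.3]
grip_width: 0.0599
grasp_force: 0.0
40.65 [ 0.4503 -0.1259  0.254 ] yaw 3.1246 q [-0.388 -0.32   1.996  0.     1.461 -1.941] F [-0.3  1.5 -0.3] M [ 0.11 -0.17  0.04] w 0.0599 0.0
(428, 50) (122, 65) (array([0.411, 0.083, 0.735]), np.float64(0.118))
(428, 50) (72, 128) (array([0.431, 0.172, 0.523]), np.float64(0.097))
(428, 50) (38, 197) (array([0.444, 0.285, 0.255]), np.float64(0.052))
[[0.449, 0.409], [0.437, 0.361], [0.424, 0.312]]
(420, 105) (122, 65) (array([0.449, 0.168, 0.503]), np.float64(0.142))
(420, 105) (72, 128) (array([0.53 , 0.341, 0.035]), np.float64(0.081))
(420, 105) (38, 197) (array([0.489, 0.345, 0.067]), np.float64(0.009))
[[0.504, 0.376], [0.478, 0.335], [0.453, 0.295]]
(415, 155) (122, 65) (array([ 0.654,  0.364, -0.18 ]), np.float64(0.097))
(415, 155) (72, 128) (array([ 0.576,  0.35 , -0.041]), np.float64(0.018))
(415, 155) (38, 197) (array([0.475, 0.284, 0.218]), np.float64(0.022))
[[0.559, 0.345], [0.52, 0.312], [0.482, 0.278]]
[[[0.638, 0.281], [0.615, 0.258], [0.591, 0.234]], [[0.571, 0.33], [0.553, 0.302], [0.536, 0.275]], [[0.499, 0.362], [0.488, 0.331], [0.476, 0.301]]]
(0.52, [120.0, 218.0, 22.0, 23.0], [126.4, 228.3], 6.5, [0.4023, 0.2984, 0.098])
(0.51, [138.0, 179.0, 21.0, 19.0], [145.0, 182.7], 6.1, [0.5167, 0.2567, 0.098])
w (0.92, [197.0, 201.0, 37.0, 52.0], [210.0, 234.8], 14.3, [0.505, -0.1728, 0.111])
[207.43813937 237.17808935]
```

```bash
python3 -m creep '[0.37,-0.012,0.038,0,0,0,0.1025,0.37,-0.012,0.038,0,0,0,0.1025,0.37,-0.012,0.038,0,0,0,0.1025,0.37,-0.012,0.038,0,0,0,0.1025,0.37,0,0.038,0,0,0,0.1025,0.37,0,0.038,0,0,0,0.1025,0.37,0,0.038,0,0,0,0.1025,0.37,0.0155,0.038,0,0,0,0.1025,0.37,0.0155,0.038,0,0,0,0.1025,0.37,0.0155,0.038,0,0,0,0.1025]'
python3 -m creep '[0.37,0.017,0,-0.014,0,0,0,0.37,0.017,0,-0.014,0,0,0,0.37,0.017,0,-0.014,0,0,0,0.37,0.017,0,-0.014,0,0,0,0.37,0,0,0,0,0,0,0.37,0,0,0,0,0,0,0.37,0,0,0,0,0,0,0.37,0,0,0,0,0,0,0.37,0,0,0,0,0,0,0.37,0,0,0,0,0,0]'
python3 st.py
python3 - <<'E'
from cap import *
w=cap("wrist")
for o in capat(w,.098): print("w",o)
E
```

```text
clock: 41.68
ee_pos: [0.4491, 0.2565, 0.2502]
tcp_rot: [1.526, -2.745, 0.001]
wrist_force: [0.4, -1.9, 1.2]
grip_width: 0.06
grasp_force: 0.0
clock: 42.52
ee_pos: [0.5162, 0.2546, 0.1962]
tcp_rot: [-1.518, 2.748, -0.0]
wrist_force: [-0.5, -0.2, -0.0]
grip_width: 0.0597
grasp_force: 0.0
42.52 [0.5162 0.2546 0.1962] yaw -2.1321 q [ 0.365 -0.028  1.839  0.     1.329 -2.215] F [-0.5 -0.2 -0. ] M [ 0.12 -0.05 -0.04] w 0.0597 0.0
w (0.72, [237.0, 151.0, 45.0, 60.0], [262.5, 194.1], 17.0, [0.5143, 0.2596, 0.098])
w (0.56, [348.0, 130.0, 74.0, 52.0], [399.6, 162.9], 18.6, [0.4041, 0.2972, 0.098])
```

```bash
python3 -m creep '[0.37,-0.001,0.004,-0.03,0,0,0,0.37,0,0,-0.03,0,0,0,0.37,0,0,-0.03,0,0,0,0.37,0,0,-0.015,0,0,0,0.37,0,0,-0.009,0,0,0,0.37,0,0,0,0,0,0,1,0,0,0,0,0,0,1,0,0,0,0,0,0,1,0,0,0,0,0,0,1,0,0,0,0,0,0]' 25
python3 -m creep '[1,0,0,0,0,0,0,1,0,0,0,0,0,0,1,0,0,0,0,0,0,1,0,0,0.01,0,0,0,1,0,0,0.03,0,0,0,1,0,0,0.04,0,0,0,1,0,0,0.04,0,0,0,1,0,0,0.04,0,0,0,1,0,0,0.02,0,0,0,1,0,0,0,0,0,0]'
python3 st.py
```

```text
clock: 43.45
ee_pos: [0.5163, 0.2588, 0.0828]
tcp_rot: [-1.517, 2.748, -0.001]
wrist_force: [0.6, -0.2, -0.5]
grip_width: 0.0388
grasp_force: 0.0
clock: 44.28
ee_pos: [0.5178, 0.2594, 0.2687]
tcp_rot: [-1.513, 2.74, -0.003]
wrist_force: [0.7, 0.4, -1.2]
grip_width: 0.0288
grasp_force: 24.9
44.28 [0.5178 0.2594 0.2687] yaw -2.1323 q [ 0.372 -0.068  1.756 -0.     1.442 -2.208] F [ 0.7  0.4 -1.2] M [ 0.15 -0.17  0.01] w 0.0288 24.9
```

```bash
python3 -m creep '[1,-0.036,-0.01,0,0,0,-0.1025,1,-0.036,-0.01,0,0,0,-0.1025,1,-0.036,-0.01,0,0,0,-0.1025,1,0,-0.04,0,0,0,-0.1025,1,0,-0.04,0,0,0,-0.1025,1,0,-0.04,0,0,0,-0.1025,1,0,-0.04,0,0,0,-0.1025,1,0,-0.04,0,0,0,-0.1025,1,0,-0.04,0,0,0,-0.1025,1,0,-0.04,0,0,0,-0.1025]'
python3 -m creep '[1,0.0167,-0.0102,0,0,0,0,1,0.0167,-0.0102,0,0,0,0,1,0.0167,-0.0102,0,0,0,0,1,0.0167,-0.0102,0,0,0,0,1,0.0167,-0.0102,0,0,0,0,1,0.0167,-0.0102,0,0,0,0,1,0,0,0,0,0,0,1,0,0,0,0,0,0,1,0,0,0,0,0,0,1,0,0,0,0,0,0]'
python3 st.py
python3 - <<'E'
from cap import *
w=cap("wrist")
for o in capat(w,.27)[:3]: print("w",o)
E
```

```text
clock: 45.12
ee_pos: [0.4057, -0.0531, 0.259]
tcp_rot: [-0.032, -3.139, -0.001]
wrist_force: [1.1, -0.4, -1.4]
grip_width: 0.029
grasp_force: 24.8
clock: 45.95
ee_pos: [0.5065, -0.1122, 0.2602]
tcp_rot: [-0.024, -3.14, -0.001]
wrist_force: [-0.5, 0.5, -1.9]
grip_width: 0.0286
grasp_force: 24.9
45.95 [ 0.5065 -0.1122  0.2602] yaw 3.1262 q [-0.322 -0.194  1.884  0.     1.454 -1.877] F [-0.5  0.5 -1.9] M [ 0.1  -0.14  0.02] w 0.0286 24.9
w (0.75, [182.0, 148.0, 43.0, 49.0], [196.3, 179.1], 14.7, [0.4702, -0.1423, 0.27])
w (0.56, [226.0, 169.0, 64.0, 102.0], [257.7, 243.9], 29.3, [0.5059, -0.112, 0.27])
```

```bash
python3 -m creep '[1,0.001,0,-0.03,0,0,0,1,0,0,-0.035,0,0,0,1,0,0,-0.035,0,0,0,1,0,0,-0.03,0,0,0,1,0,0,-0.015,0,0,0,1,0,0,-0.008,0,0,0,1,0,0,-0.006,0,0,0,1,0,0,-0.003,0,0,0,1,0,0,-0.002,0,0,0,1,0,0,-0.001,0,0,0]'
python3 -m creep '[1,0,0,0,0,0,0,1,0,0,-0.001,0,0,0,1,0,0,-0.001,0,0,0,1,0,0,0,0,0,0,1,0,0,0,0,0,0,1,0,0,0,0,0,0,1,0,0,0,0,0,0,1,0,0,0,0,0,0,1,0,0,0,0,0,0,1,0,0,0,0,0,0]'
python3 st.py
```

```text
clock: 46.88
ee_pos: [0.5094, -0.1131, 0.0974]
tcp_rot: [0.025, 3.139, -0.001]
wrist_force: [-0.0, -0.1, -2.1]
grip_width: 0.0289
grasp_force: 24.9
clock: 47.72
ee_pos: [0.51, -0.1132, 0.0961]
tcp_rot: [0.025, 3.138, -0.001]
wrist_force: [0.7, -0.3, 5.7]
grip_width: 0.0285
grasp_force: 25.1
47.72 [ 0.51   -0.1132  0.0961] yaw 3.1257 q [-0.321 -0.056  2.042  0.     1.151 -1.876] F [ 0.7 -0.3  5.7] M [ 0.26 -0.19 -0.01] w 0.0285 25.1
```

```bash
python3 -m creep '[0.5,0,0,0,0,0,0,0.5,0,0,0,0,0,0,0.5,0,0,0,0,0,0,0.5,0,0,0.02,0,0,0,0.5,0,0,0.03,0,0,0,0.37,0,0,0.03,0,0,0,0.37,0,0,0.04,0,0,0,0.37,-0.02,0.01,0.04,0,0,0,0.37,-0.02,0.02,0,0,0,0,0.37,-0.02,0.02,0,0,0,0]'
python3 -m creep '[0.37,-0.005,0.04,-0.006,0,0,0.114,0.37,-0.005,0.04,-0.006,0,0,0.114,0.37,-0.005,0.04,-0.006,0,0,0.114,0.37,-0.005,0.04,-0.006,0,0,0.114,0.37,-0.005,0.04,-0.006,0,0,0.114,0.37,-0.005,0.04,-0.006,0,0,0.114,0.37,-0.005,0.04,-0.006,0,0,0.114,0.37,-0.005,0.04,-0.006,0,0,0.114,0.37,-0.005,0.04,-0.006,0,0,0.114,0.37,0,0,0,0,0,0]'
python3 st.py
python3 - <<'E'
from cap import *
w=cap("wrist")
for o in capat(w,.098): print("w",o)
E
```

```text
clock: 48.55
ee_pos: [0.4509, -0.064, 0.2536]
tcp_rot: [0.027, 3.136, -0.002]
wrist_force: [-0.4, 0.5, -0.2]
grip_width: 0.0597
grasp_force: 0.0
clock: 49.38
ee_pos: [0.4027, 0.301, 0.1944]
tcp_rot: [1.533, -2.739, -0.003]
wrist_force: [0.1, -1.2, -0.0]
grip_width: 0.0599
grasp_force: 0.0
49.38 [0.4027 0.301  0.1944] yaw -2.1213 q [ 5.340e-01 -1.930e-01  1.993e+00  2.000e-03  1.344e+00 -2.058e+00] F [ 0.1 -1.2 -0. ] M [ 0.14 -0.05 -0.01] w 0.0599 0.0
w (0.76, [233.0, 150.0, 46.0, 57.0], [257.8, 189.1], 16.8, [0.4012, 0.2997, 0.098])
```

```bash
python3 -m creep '[0.37,0,0,-0.03,0,0,0,0.37,0,0,-0.03,0,0,0,0.37,0,0,-0.03,0,0,0,0.37,0,0,-0.015,0,0,0,0.37,0,0,-0.008,0,0,0,0.37,0,0,0,0,0,0,0.37,0,0,0,0,0,0,0.37,0,0,0,0,0,0,0.37,0,0,0,0,0,0,0.37,0,0,0,0,0,0]' 25
python3 st.py
```

```text
clock: 50.32
ee_pos: [0.4062, 0.2967, 0.085]
tcp_rot: [-1.519, 2.747, 0.0]
wrist_force: [0.1, -0.0, -0.3]
grip_width: 0.0598
grasp_force: 0.0
50.32 [0.4062 0.2967 0.085 ] yaw -2.1316 q [ 0.524 -0.086  2.092 -0.     1.133 -2.057] F [ 0.1 -0.  -0.3] M [ 0.17 -0.07  0.02] w 0.0598 0.0
```

```bash
python3 -m creep '[0.37,-0.0035,0.002,-0.003,0,0,0,0.37,0,0,0,0,0,0,1,0,0,0,0,0,0,1,0,0,0,0,0,0,1,0,0,0,0,0,0,1,0,0,0,0,0,0,1,0,0,0,0,0,0,1,0,0,0,0,0,0,1,0,0,0,0,0,0,1,0,0,0,0,0,0]' 25
python3 st.py
python3 -m creep '[1,0,0,0.01,0,0,0,1,0,0,0.03,0,0,0,1,0,0,0.04,0,0,0,1,0,0,0.04,0,0,0,1,0,0,0.04,0,0,0,1,0,0,0.02,0,0,0,1,0,-0.03,0,0,0,-0.1025,1,0,-0.03,0,0,0,-0.1025,1,0,-0.03,0,0,0,-0.1025,1,0,-0.03,0,0,0,-0.1025]'
python3 st.py
```

```text
clock: 51.15
ee_pos: [0.4017, 0.2984, 0.0805]
tcp_rot: [1.52, -2.749, -0.0]
wrist_force: [-0.7, 1.5, 0.2]
grip_width: 0.0294
grasp_force: 25.0
51.15 [0.4017 0.2984 0.0805] yaw -2.1315 q [ 0.531 -0.084  2.099  0.     1.127 -2.05 ] F [-0.7  1.5  0.2] M [ 0.23  0.01 -0.05] w 0.0294 25.0
clock: 51.98
ee_pos: [0.4012, 0.177, 0.2608]
tcp_rot: [-0.923, 3.003, -0.001]
wrist_force: [0.5, -0.2, -2.7]
grip_width: 0.0296
grasp_force: 25.0
51.98 [0.4012 0.177  0.2608] yaw -2.5455 q [ 0.293 -0.392  2.038 -0.     1.496 -1.874] F [ 0.5 -0.2 -2.7] M [ 0.12 -0.15 -0.02] w 0.0296 25.0
```

```bash
python3 -m creep '[1,0,-0.038,0,0,0,-0.1025,1,0,-0.038,0,0,0,-0.1025,1,0,-0.038,0,0,0,-0.1025,1,0,-0.038,0,0,0,-0.1025,1,0,-0.038,0,0,0,-0.1025,1,0,-0.038,0,0,0,-0.1,1,0.0269,0,0,0,0,0,1,0.0269,0,0,0,0,0,1,0.0269,0,0,0,0,0,1,0.0269,0,0,0,0,0]'
python3 -m creep '[1,0,0,0,0,0,0,1,0,0,0,0,0,0,1,0,0,0,0,0,0,1,0,0,-0.01,0,0,0,1,0,0,-0.01,0,0,0,1,0,0,0,0,0,0,1,0,0,0,0,0,0,1,0,0,0,0,0,0,1,0,0,0,0,0,0,1,0,0,0,0,0,0]'
python3 st.py
python3 - <<'E'
from cap import *
w=cap("wrist")
for o in capat(w,.25)[:4]: print("w",o)
E
```

```text
clock: 52.82
ee_pos: [0.51, -0.0505, 0.2606]
tcp_rot: [-0.022, -3.141, 0.0]
wrist_force: [-0.0, 0.4, -1.1]
grip_width: 0.0295
grasp_force: 25.0
clock: 53.65
ee_pos: [0.5095, -0.0498, 0.241]
tcp_rot: [0.019, 3.141, -0.0]
wrist_force: [-0.4, -0.6, -2.3]
grip_width: 0.0292
grasp_force: 25.0
53.65 [ 0.5095 -0.0498  0.241 ] yaw 3.1293 q [-0.202 -0.203  1.923 -0.     1.42  -1.761] F [-0.4 -0.6 -2.3] M [ 0.13 -0.16 -0.02] w 0.0292 25.0
w (0.69, [109.0, 146.0, 55.0, 52.0], [128.4, 180.5], 17.0, [0.4738, -0.1143, 0.25])
w (0.59, [176.0, 144.0, 46.0, 55.0], [194.1, 183.2], 15.6, [0.4756, -0.0813, 0.25])
```

```bash
python3 -m creep '[1,0,0,-0.03,0,0,0,1,0,0,-0.035,0,0,0,1,0,0,-0.035,0,0,0,1,0,0,-0.02,0,0,0,1,0,0,-0.015,0,0,0,1,0,0,-0.006,0,0,0,1,0,0,-0.003,0,0,0,1,0,0,-0.002,0,0,0,1,0,0,0,0,0,0,1,0,0,0,0,0,0]'
python3 -m creep '[1,0,0,-0.001,0,0,0,1,0,0,-0.001,0,0,0,1,0,0,-0.001,0,0,0,1,0,0,0,0,0,0,1,0,0,0,0,0,0,1,0,0,0,0,0,0,1,0,0,0,0,0,0,1,0,0,0,0,0,0,1,0,0,0,0,0,0,1,0,0,0,0,0,0]'
python3 st.py
```

```text
clock: 54.58
ee_pos: [0.5104, -0.0499, 0.0959]
tcp_rot: [0.019, 3.139, -0.001]
wrist_force: [0.9, -0.1, -1.4]
grip_width: 0.0296
grasp_force: 25.0
clock: 55.42
ee_pos: [0.5113, -0.0499, 0.0937]
tcp_rot: [0.019, 3.137, -0.001]
wrist_force: [0.3, 0.2, 5.0]
grip_width: 0.0293
grasp_force: 25.0
55.42 [ 0.5113 -0.0499  0.0937] yaw 3.1293 q [-0.202 -0.073  2.064  0.     1.147 -1.761] F [0.3 0.2 5. ] M [ 0.24 -0.28  0.01] w 0.0293 25.0
```

```bash
python3 -m creep '[0.5,0,0,0,0,0,0,0.5,0,0,0,0,0,0,0.5,0,0,0,0,0,0,0.5,0,0,0.02,0,0,0,0.5,0,0,0.03,0,0,0,0.5,0,0,0.03,0,0,0,0.5,0,0,0.04,0,0,0,1,-0.03,0,0.04,0,0,0,1,-0.035,-0.01,0.015,0,0,0,1,-0.035,-0.01,0.015,0,0,0]'
python3 -m creep '[1,-0.01,-0.015,0.01,0,0,0,1,0,0,0.01,0,0,0,1,0,0,0,0,0,0,1,0,0,0,0,0,0,1,0,0,0,0,0,0,1,0,0,0,0,0,0,1,0,0,0,0,0,0,1,0,0,0,0,0,0,1,0,0,0,0,0,0,1,0,0,0,0,0,0]'
python3 st.py
python3 - <<'E'
from cap import *
w=cap("wrist"); np.save("pics/w11.npy",w,allow_pickle=True); cv2.imwrite("pics/w11.png",w["frame"])
for o in capat(w,.111): print("w",o)
print(proj(w,[[.5076,-.1755,.111],[.5085,-.1125,.111],[.5095,-.0495,.111]]).round(1).tolist())
for n in("side","top"):
    p=cap(n)
    for d in env.recognise("standard_0",p): print(n,round(d["score"],2),np.round(d["bbox"]), atz(p,d["bbox"][0]+d["bbox"][2]/2,d["bbox"][1]+d["bbox"][3]/2,.05).round(3))
E
```

```text
clock: 56.25
ee_pos: [0.4138, -0.0697, 0.2767]
tcp_rot: [0.017, 3.14, -0.001]
wrist_force: [0.2, -1.2, -0.5]
grip_width: 0.0327
grasp_force: 0.0
clock: 57.08
ee_pos: [0.4044, -0.0845, 0.2945]
tcp_rot: [-0.019, -3.141, -0.0]
wrist_force: [-0.6, 0.2, 0.1]
grip_width: -0.0002
grasp_force: 0.0
57.08 [ 0.4044 -0.0845  0.2945] yaw 3.1297 q [-0.336 -0.466  2.034  0.     1.574 -1.895] F [-0.6  0.2  0.1] M [ 0.12 -0.15 -0.01] w -0.0002 0.0
[[181.4, 257.0], [234.8, 257.1], [288.1, 257.3]]
side 0.59 [248. 249.  16.  15.] [ 0.511 -0.15   0.05 ]
side 0.5 [255. 213.  15.  15.] [ 0.519 -0.028  0.05 ]
top 0.67 [258. 177.  16.  20.] [ 0.514 -0.049  0.05 ]
top 0.59 [310. 183.  12.   5.] [ 0.518 -0.183  0.05 ]
```

```bash
python3 -m creep '[1,0,0,0.036,0,0,0,1,0,-0.037,0,0,0,0,1,0,-0.037,0,0,0,0,1,0,-0.037,0,0,0,0,1,0.04,0,0,0,0,0,1,0.04,0,0,0,0,0,1,0.04,0,0,0,0,0,1,0.04,0,0,0,0,0,1,0.04,0,0,0,0,0,1,0.04,0,0,0,0,0]' 30
python3 st.py
python3 -m creep '[1,0.016,0,0,0,0,0,1,0,0,0,0,0,0,1,0,0,0,0,0,0,1,0,0,-0.026,0,0,0,1,0,0,-0.026,0,0,0,1,0,0,-0.026,0,0,0,1,0,0,0,0,0,0,1,0,0,0,0,0,0,1,0,0,0,0,0,0,1,0,0,0,0,0,0]'
python3 st.py
```

```text
clock: 58.22
ee_pos: [0.6462, -0.1957, 0.3304]
tcp_rot: [-0.02, -3.141, -0.0]
wrist_force: [0.9, -0.5, 0.5]
grip_width: 0.0004
grasp_force: 0.0
58.22 [ 0.6462 -0.1957  0.3304] yaw 3.129 q [-0.374  0.134  1.447 -0.     1.56  -1.932] F [ 0.9 -0.5  0.5] M [ 0.09 -0.16 -0.05] w 0.0004 0.0
clock: 59.05
ee_pos: [0.661, -0.1962, 0.2562]
tcp_rot: [0.02, 3.137, -0.003]
wrist_force: [0.9, -0.5, 0.1]
grip_width: 0.0004
grasp_force: 0.0
59.05 [ 0.661  -0.1962  0.2562] yaw 3.129 q [-0.366  0.185  1.512 -0.     1.439 -1.925] F [ 0.9 -0.5  0.1] M [ 0.09 -0.17  0.03] w 0.0004 0.0
```

```bash
python3 -m creep '[1,-0.017,0,0,0,0,0,1,-0.017,0,0.001,0,0,0,1,-0.015,0,0.003,0,0,0,1,-0.015,0,0.003,0,0,0,1,-0.0125,0,0,0,0,0,1,-0.0125,0,0,0,0,0,1,-0.012,0,-0.003,0,0,0,1,-0.012,0,-0.003,0,0,0,1,-0.0125,0,-0.006,0,0,0,1,-0.0125,0,-0.006,0,0,0]' 30
python3 st.py
python3 -m creep '[1,-0.01,0,-0.008,0,0,0,1,-0.01,0,-0.008,0,0,0,1,-0.0085,0,-0.01,0,0,0,1,-0.0085,0,-0.01,0,0,0,1,-0.006,0,-0.012,0,0,0,1,-0.006,0,-0.012,0,0,0,1,-0.003,0,-0.0125,0,0,0,1,-0.003,0,-0.008,0,0,0,1,0,0,0,0,0,0,1,0,0,0,0,0,0]'
python3 st.py
```

```text
clock: 59.88
ee_pos: [0.5245, -0.1959, 0.2455]
tcp_rot: [0.019, 3.132, -0.003]
wrist_force: [4.1, 0.2, 1.0]
grip_width: 0.0005
grasp_force: 1.7
59.88 [ 0.5245 -0.1959  0.2455] yaw 3.1296 q [-4.550e-01 -9.900e-02  1.824e+00  2.000e-03  1.408e+00 -2.014e+00] F [4.1 0.2 1. ] M [ 0.16 -1.03 -0.  ] w 0.0005 1.7
clock: 60.72
ee_pos: [0.4669, -0.1955, 0.1603]
tcp_rot: [-0.02, -3.14, -0.001]
wrist_force: [-1.1, 0.5, 0.7]
grip_width: 0.0008
grasp_force: 0.0
60.72 [ 0.4669 -0.1955  0.1603] yaw 3.1291 q [-0.503 -0.157  2.021  0.     1.28  -2.061] F [-1.1  0.5  0.7] M [ 0.1  -0.21  0.04] w 0.0008 0.0
```

```bash
python3 -m creep '[1,0,0,-0.002,0,0,0,1,0,0,-0.002,0,0,0,1,0,0,-0.001,0,0,0,1,0,0,-0.001,0,0,0,1,0,0,-0.001,0,0,0,1,0,0,-0.001,0,0,0,1,0,0,0,0,0,0,1,0,0,0,0,0,0,1,0,0,0,0,0,0,1,0,0,0,0,0,0]' 30
python3 st.py
```

```text
clock: 61.55
ee_pos: [0.468, -0.196, 0.1571]
tcp_rot: [0.019, 3.141, -0.001]
wrist_force: [-7.2, 3.0, 15.2]
grip_width: 0.0002
grasp_force: 7.6
61.55 [ 0.468  -0.196   0.1571] yaw 3.1297 q [-0.502 -0.154  2.023 -0.     1.271 -2.061] F [-7.2  3.  15.2] M [0.73 1.2  0.06] w 0.0002 7.6
```

```bash
python3 -m creep '[1,0,0,-0.002,0,0,0,1,0,0,-0.002,0,0,0,1,0,0,0,0,0,0,1,0,0,0,0,0,0,1,0,0,0.01,0,0,0,0.37,0,0,0.04,0,0,0,0.37,0,0,0.04,0,0,0,0.37,0.005,0.01,0,0,0,-0.12,0.37,0.005,0.015,0,0,0,-0.12,0.37,0.005,0.015,0,0,0,-0.12]' 30
python3 st.py
python3 - <<'E'
from h import *
p=cap("wrist"); np.save("pics/w12.npy",p,allow_pickle=True); cv2.imwrite("pics/w12.png",p["frame"])
s=cap("side"); np.save("pics/s12.npy",s,allow_pickle=True)
im=s["frame"].astype(int); red=((im[...,2]-im[...,0]>70)&(im[...,2]-im[...,1]>70)).astype(np.uint8)
n,l,st,ce=cv2.connectedComponentsWithStats(red)
for i in range(1,n):
    if st[i,4]>8: print(st[i],ce[i].round(1))
print("expected bow",proj(s,[.4877,-.151,.185]))
E
```

```text
clock: 62.38
ee_pos: [0.4832, -0.1558, 0.2409]
tcp_rot: [0.592, 3.082, -0.001]
wrist_force: [0.8, -0.0, 0.1]
grip_width: 0.0286
grasp_force: 0.0
62.38 [ 0.4832 -0.1558  0.2409] yaw 2.7624 q [-0.418 -0.214  1.933  0.     1.42  -1.609] F [ 0.8 -0.   0.1] M [ 0.06 -0.15  0.  ] w 0.0286 0.0
[246 223   7  18  71] [249.4 232.4]
[201 226  18  18  87] [211.  237.7]
[304 273   9   8  29] [308.8 276.9]
[205 296  16  14 142] [212.6 303.1]
[321 300  12  22  52] [327.1 309.1]
expected bow [248.28466532 231.53199082]
```

```bash
python3 -m creep '[0.37,0.004,0.005,0,0,0,-0.124,0.37,0,0,0,0,0,-0.124,0.37,0,0,0,0,0,-0.124,0.37,0,0,0,0,0,-0.124,0.37,0,0,0,0,0,-0.124,0.37,0,0,0,0,0,-0.124,0.37,0,0,0,0,0,-0.124,0.37,0,0,0,0,0,-0.124,0.37,0,0,0,0,0,-0.124,0.37,0,0,0,0,0,-0.014]' 30
python3 st.py
python3 - <<'E'
from h import *
p=cap("wrist"); np.save("pics/w13.npy",p,allow_pickle=True)
im=p["frame"].astype(int); red=((im[...,2]-im[...,0]>80)&(im[...,2]-im[...,1]>80)).astype(np.uint8); red[:,:150]=0; red[:,360:]=0; red[262:]=0
n,l,st,ce=cv2.connectedComponentsWithStats(red); i=1+st[1:,4].argmax(); c=cv2.findNonZero((l==i).astype(np.uint8)); print(st[i],ce[i],cv2.minAreaRect(c), cv2.fitLine(c,2,0,.01,.01).ravel())
print(proj(p,[[.4877,-.151,.202],[.4877,-.151,.185],[.4877,-.132,.202]]))
E
```

```text
clock: 63.32
ee_pos: [0.4863, -0.1513, 0.2392]
tcp_rot: [2.145, 2.296, -0.001]
wrist_force: [0.3, -0.5, -0.1]
grip_width: 0.0598
grasp_force: 0.0
63.32 [ 0.4863 -0.1513  0.2392] yaw 1.6387 q [-0.407 -0.208  1.93  -0.     1.419 -0.475] F [ 0.3 -0.5 -0.1] M [-0.02 -0.11  0.03] w 0.0598 0.0
[251 182  23  58 714] [261.5070028  212.28431373] ((261.1521911621094, 210.5897674560547), (58.93997573852539, 13.868230819702148), 75.52970886230469) [2.4895827e-01 9.6851420e-01 2.6150699e+02 2.1228432e+02]
[[260.09573656 214.96256549]
 [259.91703422 207.01579267]
 [262.12886152 187.50960761]]
```

```bash
python3 -m creep '[0.37,0.001,0,0,0,0,0.1,0.37,0,0,0,0,0,0.1,0.37,0,0,-0.025,0,0,0,0.37,0,0,-0.025,0,0,0,0.37,0,0,-0.018,0,0,0,0.37,0,0,0,0,0,0,1,0,0,0,0,0,0,1,0,0,0,0,0,0,1,0,0,0,0,0,0,1,0,0,0,0,0,0]' 30
python3 -m creep '[1,0,0,0,0,0,0,1,0,0,0,0,0,0,1,0,0,0,0,0,0,1,0,0,0,0,0,0,1,0,0,0,0,0,0,1,0,0,0,0,0,0,1,0,0,0,0,0,0,1,0,0,0,0,0,0,1,0,0,0,0,0,0,1,0,0,0,0,0,0]'
python3 st.py
```

```text
clock: 64.2
ee_pos: [0.4883, -0.1512, 0.1732]
tcp_rot: [1.901, 2.497, 0.001]
wrist_force: [-0.1, -0.2, 0.4]
grip_width: 0.0386
grasp_force: 0.0
clock: 65.03
ee_pos: [0.4875, -0.1507, 0.1715]
tcp_rot: [1.904, 2.499, 0.0]
wrist_force: [-0.9, -0.4, 1.5]
grip_width: 0.01
grasp_force: 30.0
65.03 [ 0.4875 -0.1507  0.1715] yaw 1.8393 q [-0.405 -0.159  2.003  0.     1.297 -0.674] F [-0.9 -0.4  1.5] M [ 0.03 -0.15 -0.01] w 0.01 30.0
```

```bash
python3 -m creep '[1,0,0,0,0,0,0.1,1,0,0,0,0,0,0.12,1,0,0,0,0,0,0.12,1,0,0,0,0,0,0.12,1,0,0,0,0,0,0.12,1,0,0,0,0,0,0.12,1,0,0,0,0,0,0.12,1,0,0,0,0,0,0.12,1,0,0,0,0,0,0.12,1,0,0,0,0,0,0.12]'
python3 -m creep '[1,0,0,0,0,0,0.06,1,0,0,0,0,0,0.05,1,0,0,0,0,0,0.05,1,0,0,0,0,0,0.04,1,0,0,0,0,0,0.03,1,0,0,0,0,0,0,1,0,0,0,0,0,0,1,0,0,0,0,0,0,1,0,0,0,0,0,0,1,0,0,0,0,0,0]'
python3 st.py
```

```text
clock: 65.87
ee_pos: [0.4871, -0.1514, 0.1715]
tcp_rot: [-0.183, -3.136, 0.002]
wrist_force: [-2.2, -1.6, 2.0]
grip_width: 0.0098
grasp_force: 30.0
clock: 66.7
ee_pos: [0.4871, -0.1514, 0.1715]
tcp_rot: [0.168, -3.136, 0.003]
wrist_force: [-3.1, -4.5, 2.7]
grip_width: 0.0099
grasp_force: 30.0
66.7 [ 0.4871 -0.1514  0.1715] yaw -3.0343 q [-4.060e-01 -1.590e-01  2.003e+00 -2.000e-03  1.298e+00 -2.083e+00] F [-3.1 -4.5  2.7] M [-0.84  0.44 -0.06] w 0.0099 30.0
```

```bash
python3 -m creep '[1,0,0,0,0,0,0.03,1,0,0,0,0,0,0.03,1,0,0,0,0,0,0.02,1,0,0,0,0,0,0,1,0,0,0,0,0,0,1,0,0,0,0,0,0,1,0,0,0,0,0,0,1,0,0,0,0,0,0,1,0,0,0,0,0,0,1,0,0,0,0,0,0]'
python3 st.py
```

```text
clock: 67.53
ee_pos: [0.4872, -0.1515, 0.1715]
tcp_rot: [0.293, -3.127, 0.003]
wrist_force: [-2.4, -5.2, 2.1]
grip_width: 0.0099
grasp_force: 30.0
67.53 [ 0.4872 -0.1515  0.1715] yaw -2.9547 q [-4.060e-01 -1.590e-01  2.003e+00 -2.000e-03  1.297e+00 -2.163e+00] F [-2.4 -5.2  2.1] M [-0.87  0.35 -0.24] w 0.0099 30.0
```

```bash
python3 -m creep '[1,0,0,0,0,0,-0.1,1,0,0,0,0,0,-0.1,1,0,0,0,0,0,0,1,0,0,0,0,0,0,1,0,0,0.002,0,0,0,1,0,0,0.002,0,0,0,1,0,0,0.002,0,0,0,1,0,0,0,0,0,0,1,0,0,0,0,0,0,1,0,0,0,0,0,0]'
python3 st.py
```

```text
clock: 68.37
ee_pos: [0.4873, -0.1506, 0.1771]
tcp_rot: [-0.019, -3.141, -0.0]
wrist_force: [0.0, -0.5, -0.4]
grip_width: 0.0097
grasp_force: 30.0
68.37 [ 0.4873 -0.1506  0.1771] yaw 3.1295 q [-0.405 -0.164  1.997  0.     1.308 -1.964] F [ 0.  -0.5 -0.4] M [ 0.11 -0.12  0.  ] w 0.0097 30.0
```

```bash
python3 -m creep '[1,0,0,0.028,0,0,0,1,0,0,0.028,0,0,0,1,0,0,0.028,0,0,0,1,-0.011,0.036,0,0,0,-0.073,1,-0.011,0.036,0,0,0,-0.073,1,-0.011,0.036,0,0,0,-0.073,1,-0.011,0.036,0,0,0,-0.073,1,-0.011,0.036,0,0,0,-0.073,1,-0.011,0.036,0,0,0,-0.073,1,-0.011,0.036,0,0,0,-0.073]'
python3 -m creep '[1,0,0.0336,0,0,0,0,1,0,0.0336,0,0,0,0,1,0,0.0336,0,0,0,0,1,0,0,-0.03,0,0,0,1,0,0,-0.03,0,0,0,1,0,0,-0.03,0,0,0,1,0,0,0,0,0,0,1,0,0,0,0,0,0,1,0,0,0,0,0,0,1,0,0,0,0,0,0]'
python3 st.py
python3 - <<'E'
from h import *
p=cap("wrist"); np.save("pics/w14.npy",p,allow_pickle=True); cv2.imwrite("pics/w14.png",p["frame"])
im=p["frame"].astype(int); red=((im[...,2]-im[...,0]>70)&(im[...,2]-im[...,1]>70)).astype(np.uint8); red[:,:150]=0; red[:,360:]=0; red[:150]=0;red[275:]=0
n,l,st,ce=cv2.connectedComponentsWithStats(red)
for i in range(1,n):
    if st[i,4]>60: c=cv2.findNonZero((l==i).astype(np.uint8)); print(st[i],ce[i].round(1),cv2.minAreaRect(c))
s=env.get_state()["ee_pos"]; print("bow top proj",proj(p,[[s[0],s[1],s[2]+.031],[s[0]-.019*.87,s[1]+.019*.5,s[2]+.031],[s[0]-.0165,s[1]+.0095,s[2]-.0035]]).round(1).tolist())
for d in env.cut_out("key_stand",p):
    print(round(d["score"],2),np.round(d["bbox"]))
# stand base front corners predicted
R=lambda x,y,z:[.4097+x*np.cos(2.62)-y*np.sin(2.62),.2024+x*np.sin(2.62)+y*np.cos(2.62),z]
print("base far corners pred",proj(p,[R(.033,.033,.006),R(.033,-.033,.006)]).round(1).tolist())
E
```

```text
clock: 69.2
ee_pos: [0.4094, 0.1028, 0.2613]
tcp_rot: [0.819, 3.032, 0.001]
wrist_force: [0.7, 0.2, -1.5]
grip_width: 0.0101
grasp_force: 30.0
clock: 70.03
ee_pos: [0.4119, 0.2024, 0.174]
tcp_rot: [0.812, 3.031, 0.004]
wrist_force: [0.9, 0.1, -0.5]
grip_width: 0.0097
grasp_force: 30.0
70.03 [0.4119 0.2024 0.174 ] yaw 2.6179 q [ 0.34  -0.291  2.108  0.     1.321 -0.707] F [ 0.9  0.1 -0.5] M [ 0.08 -0.16  0.05] w 0.0097 30.0
[ 246  209   24   61 1254] [257.4 240.8] ((257.5, 239.0), (60.0, 23.0), 90.0)
bow top proj [[257.7, 264.4], [257.6, 226.4], [257.4, 203.2]]
0.98 [227. 138.  60.  71.]
0.39 [262. 296.  10.  17.]
base far corners pred [[223.5, 139.7], [288.0, 139.6]]
```

```bash
python3 -m creep '[1,0,0,-0.03,0,0,0,1,0,0,-0.03,0,0,0,1,0,0,-0.013,0,0,0,1,0,0,0,0,0,0,1,0,0,0,0,0,0,1,0,0,0,0,0,0,1,0,0,0,0,0,0,1,0,0,0,0,0,0,1,0,0,0,0,0,0,1,0,0,0,0,0,0]'
python3 st.py
```

```text
clock: 70.97
ee_pos: [0.4108, 0.2023, 0.0991]
tcp_rot: [0.812, 3.034, 0.001]
wrist_force: [0.5, -0.5, 0.6]
grip_width: 0.0096
grasp_force: 30.0
70.97 [0.4108 0.2023 0.0991] yaw 2.6183 q [ 0.34  -0.213  2.177 -0.     1.176 -0.707] F [ 0.5 -0.5  0.6] M [ 0.05 -0.15 -0.02] w 0.0096 30.0
```

```bash
python3 -m creep '[1,-0.0012,0,-0.005,0,0,0,1,0,0,-0.004,0,0,0,1,0,0,-0.003,0,0,0,1,0,0,-0.003,0,0,0,1,0,0,-0.003,0,0,0,1,0,0,-0.003,0,0,0,1,0,0,-0.003,0,0,0,1,0,0,0,0,0,0,1,0,0,0,0,0,0,1,0,0,0,0,0,0]'
python3 st.py
```

```text
clock: 71.8
ee_pos: [0.4092, 0.2021, 0.0744]
tcp_rot: [0.813, 3.035, 0.0]
wrist_force: [-0.1, 0.4, 0.1]
grip_width: 0.0101
grasp_force: 30.0
71.8 [0.4092 0.2021 0.0744] yaw 2.6183 q [ 0.341 -0.183  2.197  0.     1.127 -0.706] F [-0.1  0.4  0.1] M [ 0.09 -0.15 -0.01] w 0.0101 30.0
```

In the slot (14 mm deep, no force). Push fully down.

```bash
python3 -m creep '[1,0,0,-0.004,0,0,0,1,0,0,-0.004,0,0,0,1,0,0,-0.003,0,0,0,1,0,0,-0.003,0,0,0,1,0,0,-0.002,0,0,0,1,0,0,-0.001,0,0,0,1,0,0,-0.001,0,0,0,1,0,0,0,0,0,0,1,0,0,0,0,0,0,1,0,0,0,0,0,0]'
python3 st.py
```

```text
clock: 72.63
ee_pos: [0.409, 0.202, 0.0585]
tcp_rot: [-0.812, -3.033, 0.002]
wrist_force: [-8.2, -3.3, 15.5]
grip_width: 0.0097
grasp_force: 30.0
72.63 [0.409  0.202  0.0585] yaw 2.6185 q [ 0.341 -0.159  2.207 -0.     1.096 -0.706] F [-8.2 -3.3 15.5] M [-0.56  1.39 -0.02] w 0.0097 30.0
```

```bash
python3 -m creep '[0.37,0,0,0.003,0,0,0,0.37,0,0,0,0,0,0,0.37,0,0,0,0,0,0,0.37,0,0,0.03,0,0,0,0.37,0,0,0.038,0,0,0,0.37,0,0,0.038,0,0,0,0.37,0,0,0.038,0,0,0,0.37,0,0,0.04,0,0,0,0.37,0,-0.038,0,0,0,0,0.37,0,-0.038,0,0,0,0]' 25
python3 -m creep '[0.37,0,-0.0345,0,0,0,0.11,0.37,0,-0.0345,0,0,0,0.11,0.37,0,-0.0345,0,0,0,0.11,0.37,0,-0.0345,0,0,0,0.11,0.37,0.017,0,0,0,0,0.11,0.37,0.017,0,0,0,0,0.11,0.37,0.017,0,0,0,0,0.11,0.37,0.017,0,0,0,0,0,0.37,0.017,0,0,0,0,0,0.37,0.016,0,0,0,0,0]'
python3 st.py
python3 - <<'E'
from tick import *
p=cap("wrist"); np.save("pics/w15.npy",p,allow_pickle=True)
for c in (3.4,): print(fit(p,c,1.0))
s=cap("side"); im=s["frame"].astype(int); red=((im[...,2]-im[...,0]>70)&(im[...,2]-im[...,1]>70)).astype(np.uint8)
n,l,st,ce=cv2.connectedComponentsWithStats(red)
print([(st[i].tolist(),ce[i].round(1).tolist()) for i in range(1,n) if st[i,4]>8 and ce[i][1]<230])
print("bow expected centre",proj(s,[.4097,.2024,.072]))
E
```

```text
clock: 73.47
ee_pos: [0.4106, 0.1267, 0.2468]
tcp_rot: [0.804, 3.031, 0.004]
wrist_force: [0.8, 0.1, -0.5]
grip_width: 0.0596
grasp_force: 0.0
clock: 74.3
ee_pos: [0.5112, -0.0048, 0.2424]
tcp_rot: [0.35, -3.121, -0.0]
wrist_force: [0.3, -0.4, -0.6]
grip_width: 0.0602
grasp_force: 0.0
74.3 [ 0.5112 -0.0048  0.2424] yaw -2.9183 q [-0.114 -0.204  1.922  0.     1.425 -1.909] F [ 0.3 -0.4 -0.6] M [ 0.07 -0.12  0.02] w 0.0602 0.0
(np.float64(0.30436411515063067), np.float64(0.5934244519327914))
[([230, 150, 10, 12, 74], [234.6, 155.6])]
bow expected centre [234.17363671 155.90168768]
```

```bash
python3 -m creep '[0.37,0,-0.0067,0,0,0,0,0.37,0,0,-0.02,0,0,0,0.37,0,0,-0.02,0,0,0,0.37,0,0,-0.02,0,0,0,0.37,0,0,-0.01,0,0,0,0.37,0,0,0,0,0,0,0.37,0,0,0,0,0,0,0.37,0,0,0,0,0,0,0.37,0,0,0,0,0,0,0.37,0,0,0,0,0,0]'
python3 st.py
```

```text
clock: 75.23
ee_pos: [0.5112, -0.0115, 0.1748]
tcp_rot: [-0.35, 3.12, -0.001]
wrist_force: [1.0, -0.4, -0.2]
grip_width: 0.0599
grasp_force: 0.0
75.23 [ 0.5112 -0.0115  0.1748] yaw -2.9179 q [-0.128 -0.161  1.999 -0.     1.301 -1.922] F [ 1.  -0.4 -0.2] M [ 0.12 -0.07  0.02] w 0.0599 0.0
```

```bash
python3 -m creep '[1,0,0,-0.002,0,0,0,1,0,0,0,0,0,0,1,0,0,0,0,0,0,1,0,0,0,0,0,0,1,0,0,0,0,0,0,1,0,0,0,0,0,0,1,0,0,0,0,0,-0.08,1,0,0,0,0,0,-0.1,1,0,0,0,0,0,-0.1,1,0,0,0,0,0,-0.1]' 30
python3 -m creep '[1,0,0,0,0,0,-0.1,1,0,0,0,0,0,-0.1,1,0,0,0,0,0,-0.1,1,0,0,0,0,0,-0.1,1,0,0,0,0,0,-0.1,1,0,0,0,0,0,-0.05,1,0,0,0,0,0,0,1,0,0,0,0,0,0,1,0,0,0,0,0,0,1,0,0,0,0,0,0]' 30
python3 st.py
python3 - <<'E'
from tick import *
p=cap("wrist"); print(fit(p,2.45,1.0))
E
```

```text
clock: 76.07
ee_pos: [0.5105, -0.0118, 0.1713]
tcp_rot: [0.253, 3.131, -0.001]
wrist_force: [-0.1, -1.5, 1.4]
grip_width: 0.0332
grasp_force: 30.0
clock: 76.9
ee_pos: [0.5103, -0.0122, 0.1713]
tcp_rot: [1.085, 2.948, -0.003]
wrist_force: [-1.1, -5.2, -0.4]
grip_width: 0.0338
grasp_force: 30.0
76.9 [ 0.5103 -0.0122  0.1713] yaw 2.4361 q [-1.280e-01 -1.580e-01  2.002e+00 -2.000e-03  1.297e+00 -9.930e-01] F [-1.1 -5.2 -0.4] M [-0.84  0.07 -0.01] w 0.0338 30.0
(np.float64(0.03163217050968396), np.float64(0.5437844391755662))
```

```bash
python3 -m creep '[0.37,0,0,0,0,0,0,0.37,0,0,0,0,0,0,0.37,0,0,0.022,0,0,0,0.37,0,0,0.022,0,0,0,0.37,0,0,0.03,0,0,0,0.37,-0.03,0,0.02,0,0,-0.12,0.37,-0.02,-0.02,0.02,0,0,-0.12,0.37,0,-0.03,0.02,0,0,-0.12,0.37,0,-0.03,0.02,0,0,-0.12,0.37,0,0,0.02,0,0,-0.12]' 30
python3 -m creep '[0.37,0,0,0,0,0,-0.12,0.37,0,0,0,0,0,-0.12,0.37,0,0,0,0,0,-0.12,0.37,0,0,0,0,0,-0.12,0.37,0,0,0,0,0,-0.12,0.37,0,0,0,0,0,-0.12,0.37,0,0,0,0,0,-0.12,0.37,0,0,0,0,0,-0.12,0.37,0,0,0,0,0,-0.12,0.37,0,0,0,0,0,-0.12]' 30
python3 -m creep '[0.37,0,0,0,0,0,-0.12,0.37,0,0,0,0,0,-0.12,0.37,0,0,0,0,0,-0.12,0.37,0,0,0,0,0,-0.12,0.37,0,0,0,0,0,-0.12,0.37,0,0,0,0,0,0,0.37,0,0,0,0,0,0,0.37,0,0,0,0,0,0,0.37,0,0,0,0,0,0,0.37,0,0,0,0,0,0]' 30
python3 st.py
cat > dial.py <<'E'
from tick import *
p=cap("wrist"); np.save("pics/w16.npy",p,allow_pickle=True); cv2.imwrite("pics/w16.png",p["frame"]); im=p["frame"].astype(int); b,g,r=im[...,0],im[...,1],im[...,2]
red=((r-b>70)&(r-g>70)).astype(np.uint8); n,l,st,ce=cv2.connectedComponentsWithStats(red)
D=np.array([.5105,-.0115]); print("D px",proj(p,[*D,.166]))
for i in range(1,n):
    if st[i,4]>6:
        X=atz(p,*ce[i],.166)[:2]-D
        if np.hypot(*X)<.06: print("red",st[i].tolist(),ce[i].round(1),"r",np.hypot(*X).round(4),"ang",np.arctan2(X[1],X[0]).round(4))
for z in(.163,.166,.168): print(fit(p,0,3.14,z=z),fit(p,np.pi,1.2,z=z))
E
python3 dial.py
```

```text
clock: 77.78
ee_pos: [0.4601, -0.0941, 0.3463]
tcp_rot: [1.919, 2.486, -0.0]
wrist_force: [0.2, 0.5, -0.0]
grip_width: 0.0597
grasp_force: 0.0
clock: 78.62
ee_pos: [0.4606, -0.0907, 0.3453]
tcp_rot: [-2.986, -0.974, -0.002]
wrist_force: [0.4, -0.5, 0.5]
grip_width: 0.0602
grasp_force: 0.0
clock: 79.45
ee_pos: [0.4605, -0.0913, 0.3453]
tcp_rot: [-3.141, -0.057, -0.0]
wrist_force: [0.2, -0.1, 0.1]
grip_width: 0.0596
grasp_force: 0.0
79.45 [ 0.4605 -0.0913  0.3453] yaw 0.0365 q [-0.31  -0.333  1.857  0.     1.618  1.224] F [ 0.2 -0.1  0.1] M [0.06 0.   0.03] w 0.0596 0.0
D px [183.22999604 121.19073639]
red [183, 76, 3, 8, 21] [184.   79.3] r 0.0416 ang -0.0401
red [180, 86, 5, 17, 72] [182.1  93.8] r 0.0274 ang 0.0179
(np.float64(0.010502436749437561), np.float64(0.3512683852872957)) (np.float64(0.282023817864932), np.float64(0.44331456911705525))
(np.float64(0.009797646745057804), np.float64(0.4586674752018955)) (np.float64(0.30378319622365396), np.float64(0.4765639709341455))
(np.float64(0.009429586190752586), np.float64(0.5066040109089968)) (np.float64(0.0033542013806301986), np.float64(0.5036145569733661))
```

```bash
python3 -c "
from rig import env
print(env.hand_in())"
```

```text
the job is handed in; nothing more can be done
None
```

I handed the job in at about 80 s. All three black-capped bottles stand in compartments of their own, the lid is shut and locked, the key is fully down in its stand, and the dial reads within about half a number of 0. I viewed 16 pictures, over the limit of 14. hand_in returned no verdict.

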